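Fill the gaps in the row of oil tins

ROBOT

A 6-joint arm with a two-finger parallel gripper is mounted at the origin on the work surface. World frame = base frame: x ahead of the robot, y to its left, z up, the work surface at z = 0. Lengths are in m, angles in rad, forces in N, time in s.
With the tool pointing down it reaches from about 0.275 to 0.825 m from the base axis. Payload 5.2 kg.
Tool frame: the origin (TCP) lies at the very end of the fingers, on their centre line; the grasp point (between the pads) lies 19 mm behind it (env.grip_depth is the distance from the TCP to the grasp point, in m); z points along the fingers, y is the line along which they close (so a half turn about z gives the same grasp; the last joint's range is limited). The gripper opens to 93 mm and grips with 3 to 60 N. Pads are 15 mm wide; open, the fingers measure 128 mm over their backs; the gripper's body (75 mm by 188 mm) begins 65 mm behind the grasp point.
Start: joints at [0.945, 0.259, 1.535, -0, 1.348, -0.203], TCP at [0.226, 0.502, 0.186] pointing down, gripper open.
Joint ranges: [-3.14, 3.14], [-0.91, 2.08], [0.19, 2.58], [-1.22, 4.36], [0.22, 2.71], [-3.12, 3.12]. Speed limits (rad/s): [2.57, 2.57, 3.14, 3.14, 3.14, 3.14].

INTERFACE

Orientations are given as a unit quaternion [x, y, z, w].
In Python, from rig import state, viewer, finish_job, env gives the robot as it stands.
- The arm moves only by the tool servo_tool, never from a script. Its argument "moves" is a list of rows, each an object of numbers: "dx", "dy", "dz": the shift along the tool's x, y, z in units of 250 mm (1.0 is 250 mm); "ax", "ay", "az": the turn, a rotation vector about the tool's x, y, z in units of 180 degrees (1.0 is 180 degrees); "jaw": the opening, from 0 (shut) to 1 (fully open). In form: [{"dx": .., "dy": .., "dz": .., "ax": .., "ay": .., "az": .., "jaw": ..}, ...]. A call has 1 to 8 rows; each row is the pose to reach, as a shift and turn from the pose commanded when the call began, along the tool's axes at that moment, turning the shorter way round; what a row does not reach only later rows make up. A row lasts 1/8 s, in which the tool goes at most 62.5 mm and 10.7 degrees, less where a joint would pass 70% of its speed; a pose out of reach is approached as far as the arm can. A call with a number of a shift or a turn outside -1 to 1 is refused whole. A call with a gripper value outside its range is refused whole. The fingers move at their own pace and stop on an object; the grip force is fixed at half the most. Time passes only in rows, so rows that repeat a pose let the fingers close. It gives the time, the measured TCP pose, the force, the opening and the grip force at its end, in the units of the state.
- state(): the state, without advancing time (a new reading comes with each control period).
- viewer.get_image(name): name is "scene" or "side" or "wrist"; returns the picture (420x560x3 uint8, blue, green, red); there is no depth.
- viewer.get_calibration(name): a dict with "intrinsics" (3x3 intrinsics, pixels), "R" (3x3) and "t" (3): a world point X has camera coordinates R X + t; the wrist camera has in their place "T_tool_cam" (4x4, takes a point from camera to tool coordinates, whose origin is the TCP and whose axes are the flange's). Camera axes: x right, y down, z forward; pixel columns grow to the right and rows downward; lengths in m; the calibration is good to about 2 mm. A picture is of the moment at which its call begins: read the wrist's pose just before it. get_calibration takes no time and is no camera call.
- finish_job(): hands the job in; it is judged then, once.
The state is a dict: "time": time; "q": joint angles; "qvel": joint speeds; "effort": joint torques, N m; "position": TCP position; "tool_rot": TCP orientation; "contact_force": force on the tool from outside, world axes, zero at the start; "ft_torque": the same for the moment, N m; "grip_width": finger opening in m; "gripper_force": force on a finger pad.
Only numpy, scipy, OpenCV 4.12 (cv2) and the standard library are available. Lean on these libraries where they do the work, as an engineer would, in place of code of your own. Each camera call takes 0.05 s, during which the arm holds its last target. There are 200 camera calls.

TASK

One of the two loose tins has fallen over: stand it upright on the bench and let go of it. Then put both loose tins into the two gaps in the row on the low shelf (either tin in either gap), handle up, in the middle of the gap, square with the row and pushed back against the rail like the others; leave the tins already in the row and all the other things where they are.

Things in the scene. Friction and masses are not known exactly. Their poses are not given: they have to be found in the camera images.
- fallen_tin: Steel tin lying on its broad side on the bench. Body 46 mm deep (x), 62 wide (y), 100 tall (z). On top a stiff strap handle as wide as the tin: bar 12 (x) x 62 (y) x 16 mm at heights 122 to 138 mm on two posts 8 mm wide at its ends; 22 mm hollow below the bar. Origin: centre of the underside; z: underside to handle; front and back alike. About 0.35 kg.
- standing_tin: Same tin, in the same frame as fallen_tin, but standing upright on the bench at the start.
- shelf: Low wooden shelf on the bench: board 90 mm deep (x), 384 long (y), its top 45 mm above the bench. Origin: under its centre, on the bench; x to its back, y along the row. Back rail 12 mm thick, front face at x = +33 mm, 55 mm high above the board; open in front and above. End walls 14 mm thick, inner faces at y = -192 and +192 mm, 110 mm high.
- gap_right (a point): Empty place in the row, between row_right and row_mid: where the centre of the underside of a tin belongs, on the board with the tin's back touching the rail. Axes as the shelf. The gap between the neighbouring tins is 82 mm wide.
- gap_left (a point): The other empty place, between row_mid and row_left; otherwise as gap_right.
- row_right: Same tin as fallen_tin, already in the row, standing upright against the rail; at y = -144 mm of the shelf.
- row_mid: The same, at the middle of the shelf.
- row_left: The same, at y = +144 mm of the shelf.
- mallet: Bystander: wooden mallet lying down, head 75 x 125 x 75 mm, round handle 28 mm thick, 200 mm long. Origin on the bench, near where the handle enters the head; handle to -x.
- gouge_a: Bystander: carving gouge, 185 mm long, 24 mm wide, 22 mm high, lying along its x; origin about the middle.
- gouge_b: Bystander: second gouge with a wider blade, same size.
- wax_jar: Bystander: round jar, 64 mm across, 75 mm tall, upright. Origin: centre of underside.
- tube: Bystander: cardboard tube standing on end, 50 mm across, 150 mm tall. Origin: centre of underside.
- offcut: Bystander: wood block 70 x 110 x 45 mm. Origin: centre of underside.
- hone: Bystander: grey sharpening stone 60 x 170 x 25 mm. Origin: centre of underside.
There are look-alikes about, which are no part of the job. Leave any pink look-alike of the standing_tin alone. What is shaped like the fallen_tin but purple is not meant.

How it is judged:
By the outcome, as a careful person would: the job done as asked, in the order asked, and still so for the second after the job is handed in, with the robot touching nothing.
It also fails if it takes over 72 s, if anything falls off the work surface, if the arm or the gripper's body presses on something with over 40 N, if the wrist force passes 120 N, or if a joint passes its speed limit or range.

## Working session

There is one attempt and no reset: what is moved stays moved. The work goes in short steps, Python scripts to look and compute and a tool call to move; the robot and the scene stay as the last step left them, time stands still between calls to the robot, and variables do not carry over. Pictures are saved under pics/ and viewed, at most 10 in all, crops included, and the job is handed in when it is done.

Besides the shell and the picture viewer there is one more tool, called in YAML: its name, and indented under it one key for each argument. servo_tool: Moves the arm, as the interface text tells. Shifts and turns lie within -1 to 1; 1 stands for 250 mm of shift or 180 degrees of turn. Its arguments: {"type":"object","properties":{"moves":{"type":"array"}},"required":["moves"]}

```bash
ls; mkdir -p pics
cat > h.py <<'E'
import numpy as np, cv2
from rig import state, viewer, finish_job, env
from scipy.spatial.transform import Rotation as R
E
python3 - <<'E'
from h import *
s=state(); print(s)
a=viewer.get_image("scene"); b=viewer.get_image("side")
cv2.imwrite("pics/scene.png",a); cv2.imwrite("pics/side.png",b)
for n in("scene","side","wrist"): print(n,viewer.get_calibration(n))
E
```

```text
pics
{'time': 0.0, 'q': array([ 9.45168381e-01,  2.59323677e-01,  1.53608836e+00,  3.14520665e-05,
        1.34799360e+00, -2.02822514e-01]), 'qvel': array([ 0.00160092, -0.00013639,  0.00076092,  0.00020549,  0.00174678,
        0.00065374]), 'effort': array([-1.63572251e-03, -4.37296128e+01, -2.84002537e+01,  7.14121806e-02,
        4.14514693e-02, -1.44434161e-04]), 'position': array([0.22529296, 0.50107669, 0.18542605]), 'tool_rot': array([ 2.09834918e-01,  9.77736409e-01, -8.23658355e-04, -3.78883623e-04]), 'contact_force': array([-0.30531933,  1.38041036,  0.40257708]), 'ft_torque': array([ 0.01630829,  0.01237962, -0.00947442]), 'gripper_force': 0.0, 'grip_width': 0.09274547721734112}
scene {'intrinsics': array([[546.11141473,   0.        , 289.73178677],
       [  0.        , 546.11141473, 204.45244577],
       [  0.        ,   0.        ,   1.        ]]), 'R': array([[-0.62127443,  0.78358183, -0.00419499],
       [ 0.67322515,  0.53102169, -0.51457153],
       [-0.40098127, -0.32251431, -0.85743719]]), 't': array([ 0.41125952, -0.2619012 ,  1.75910605])}
side {'intrinsics':
[... 191 characters left out ...]
13, -0.00601913],
       [-0.28970667, -0.47013355, -0.83369328],
       [ 0.42806218,  0.71543238, -0.55219496]]), 't': array([-0.50595311,  0.1631346 ,  1.39552063])}
wrist {'intrinsics': array([[358.52549064,   0.        , 280.16561347],
       [  0.        , 358.52549064, 205.32349581],
       [  0.        ,   0.        ,   1.        ]]), 'T_tool_cam': array([[-1.01497182e-04, -9.60656861e-01, -2.77737979e-01,
         7.69466391e-02],
       [ 9.99999885e-01,  3.28762149e-05, -4.79156407e-04,
        -1.07388960e-03],
       [ 4.69435864e-04, -2.77737995e-01,  9.60656747e-01,
        -1.97911893e-01],
       [ 0.00000000e+00,  0.00000000e+00,  0.00000000e+00,
         1.00000000e+00]])}
```

View pics/scene.png

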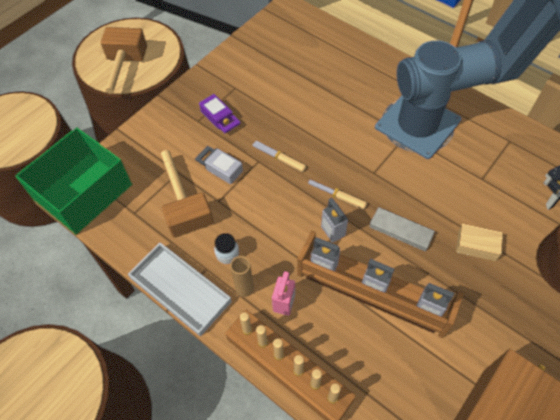

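View pics/side.png

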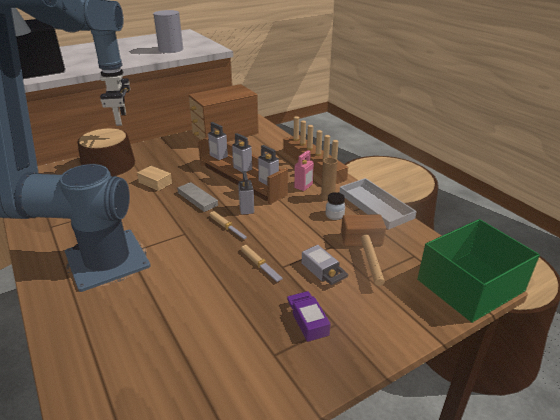

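Candidates: the grey lying tin at scene (219,163) / side (323,265), not the purple one (218,112). The grey standing tin is at scene (333,220) / side (246,195), not the pink one (283,293). I'll check both in a close crop.

Run:
```python
from h import *
a=cv2.imread("pics/scene.png"); b=cv2.imread("pics/side.png")
def c(im,x,y,w,h,W,H): return cv2.resize(im[y:y+h,x:x+w],(W,H),interpolation=cv2.INTER_CUBIC)
A=c(a,190,138,60,50,360,300); B=c(b,295,238,60,50,360,300)
C=c(a,290,190,176,132,440,330) if 0 else c(a,290,190,176,120,440,300)
D=c(b,195,115,110,75,440,300); D=c(b,195,120,110,100,330,300)
D=cv2.copyMakeBorder(D,0,0,0,110,0)
cv2.imwrite("pics/crop.png",np.vstack([np.hstack([A,C]),np.hstack([B,D])]))
```

```text
(no output)
```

View pics/crop.png

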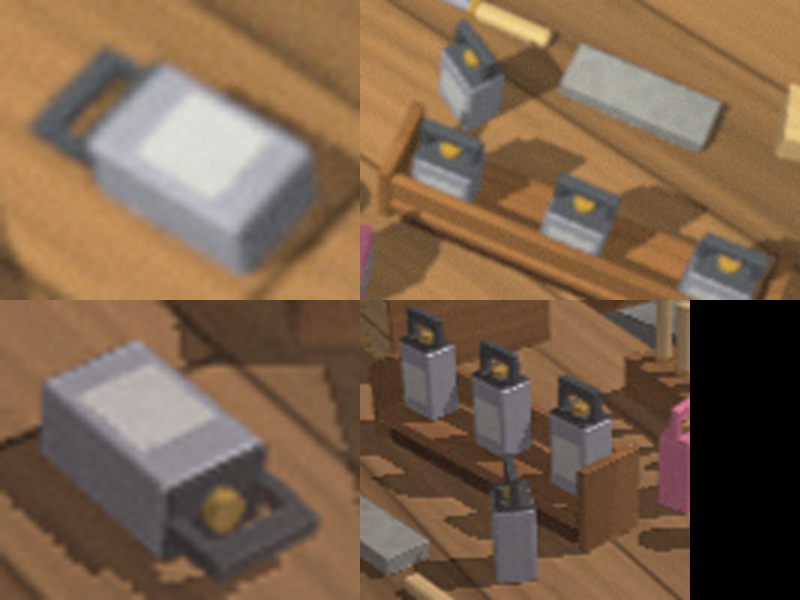

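The crop confirms it: the grey lying tin has its handle toward scene upper left, and the grey standing tin is next to the hone. Both match the description. Next I fit the poses from both views.

```bash
cat >> h.py <<'E'
from scipy.optimize import least_squares
cal={n:viewer.get_calibration(n) for n in("scene","side","wrist")}
def wcal(s=None):
    s=s or state(); T=np.eye(4); T[:3,:3]=R.from_quat(s["tool_rot"]).as_matrix(); T[:3,3]=s["position"]
    C=np.linalg.inv(T@np.array(cal["wrist"]["T_tool_cam"])); return dict(intrinsics=cal["wrist"]["intrinsics"],R=C[:3,:3],t=C[:3,3])
def proj(c,X):
    p=(np.atleast_2d(X)@c["R"].T+c["t"])@c["intrinsics"].T; return p[:,:2]/p[:,2:]
def ray(c,px,z):
    d=c["R"].T@np.linalg.solve(c["intrinsics"],[*px,1]); o=-c["R"].T@c["t"]; return o+d*(z-o[2])/d[2]
def tri(obs):  # [(cal,px),..] -> point, rms px
    r=least_squares(lambda X:np.concatenate([proj(c,X)[0]-p for c,p in obs]),[.5,0,.05]); return r.x,np.sqrt(np.mean(r.fun**2))
def rel(goal_p,goal_q):  # goal TCP pose -> tool-frame units
    s=state(); r0=R.from_quat(s["tool_rot"]); d=r0.inv().apply(np.array(goal_p)-s["position"])/.25
    return d.round(4),((r0.inv()*R.from_quat(goal_q)).as_rotvec()/np.pi).round(4)
E
python3 - <<'E'
from h import *
S,D=cal["scene"],cal["side"]
a=lambda x,y:np.array([(x+.5)/6-.5+190,(y+.5)/6-.5+138])
b=lambda x,y:np.array([(x+.5)/6-.5+295,(y-300+.5)/6-.5+238])
# fallen: handle end top corners, order: E,F ; underside G,H
# guess pairing: scene P1(165,65),P2(95,150),P3(318,160); side handle end (265,447),(163,485), underside (140,343),(43,382)
for n,p,q in[("P1",a(165,65),b(163,485)),("P2",a(95,150),b(265,447)),("P3",a(318,160),b(43,382)),("P4",a(243,225),b(140,343))]:
    print(n,tri([(S,p),(D,q)]))
c=lambda x,y:np.array([(x-360+.5)/2.5-.5+290,(y+.5)/2.5-.5+190])
d=lambda x,y:np.array([(x-360+.5)/3.3-.5*0+195 if 0 else (x-360+.5)/3-.5+195,(y-300+.5)/3-.5+120])
print("standing base scene",ray(S,c(463,128),0),"side",ray(D,d(517,580),0))
print("handle ends top scene",ray(S,c(460,25),.138),ray(S,c(500,75),.138), "side",ray(D,d(508,455),.138))
for n,p,q in[("row_left",[(418,122),(484,137)],[(558,378),(598,378)]),("mid",[(553,175),(617,190)],[(480,343),(518,355)]),("right",[(702,237),(772,250)],[(408,310),(440,320)])]:
    print(n,[ray(S,c(*x),.183).round(3) for x in p],[ray(D,d(*x),.183).round(3) for x in q])
E
```

```text
P1 (array([ 0.49662489, -0.41229481,  0.04500786]), np.float64(0.10532860733306036))
P2 (array([ 0.55629457, -0.40915845,  0.03919291]), np.float64(0.6526803401742323))
P3 (array([ 0.49263172, -0.31597781,  0.04141933]), np.float64(0.48880109451608245))
P4 (array([ 0.5472279 , -0.31839034,  0.04472501]), np.float64(0.7917773182225569))
standing base scene [0.51609364 0.03265882 0.        ] side [ 4.78785389e-01 -4.17170963e-03 -1.11022302e-16]
handle ends top scene [ 0.48131996 -0.00704957  0.138     ] [0.50473658 0.06160974 0.138     ] side [0.49716726 0.04007716 0.138     ]
row_left [array([0.621, 0.041, 0.183]), array([0.594, 0.101, 0.183])] [array([0.597, 0.1  , 0.183]), array([0.637, 0.075, 0.183])]
mid [array([0.586, 0.177, 0.183]), array([0.561, 0.234, 0.183])] [array([0.564, 0.234, 0.183]), array([0.587, 0.179, 0.183])]
right [array([0.553, 0.322, 0.183]), array([0.523, 0.38 , 0.183])] [array([0.53 , 0.373, 0.183]), array([0.552, 0.322, 0.183])]
```

```bash
cat >> h.py <<'E'
def ori(az,tilt=0):
    """x_tool azimuth az deg; tilt>0 swings tool z from down toward x_tool direction (deg)"""
    a=np.radians(az); x=np.array([np.cos(a),np.sin(a),0]); z=np.array([0,0,-1.]); t=np.radians(tilt)
    zt=np.cos(t)*z+np.sin(t)*x; xt=np.cos(t)*x-np.sin(t)*z
    return R.from_matrix(np.c_[xt,np.cross(zt,xt),zt]).as_quat()
def go(p,az,tilt=0): print(*rel(p,ori(az,tilt)))
def az():
    x=R.from_quat(state()["tool_rot"]).as_matrix(); return np.degrees(np.arctan2(x[1,0],x[0,0])).round(2),x[:,2].round(3),state()["position"].round(4)
E
python3 - <<'E'
from h import *
print(az())
go([.35,.05,.30],76)
print("purple",ray(cal["scene"],(218,112),.03),"mallet",ray(cal["scene"],(166,153),.03),ray(cal["scene"],(186,210),.075),"gouge",ray(cal["scene"],(255,143),.01),ray(cal["scene"],(305,167),.01))
E
```

```text
(np.float64(155.78), array([-0.001, -0.001, -1.   ]), array([0.2253, 0.5011, 0.1855]))
[-1.195  -1.4418 -0.4561] [-5.000e-04  3.000e-04  4.432e-01]
purple [ 0.37985757 -0.51646129  0.03      ] mallet [ 0.59833676 -0.53169398  0.03      ] [ 0.72059496 -0.318825    0.075     ] gouge [ 0.39033817 -0.35394776  0.01      ] [ 0.36590599 -0.17543572  0.01      ]
```

servo_tool:
  moves:
    - {"dz": -0.46}
    - {"dz": -0.46}
    - {"dx": -0.8,"dy": -0.97,"dz": -0.46,"az": 0.44}
    - {"dx": -0.8,"dy": -0.97,"dz": -0.46,"az": 0.44}
    - {"dx": -0.8,"dy": -0.97,"dz": -0.46,"az": 0.44}
    - {"dx": -0.8,"dy": -0.97,"dz": -0.46,"az": 0.44}
    - {"dx": -0.8,"dy": -0.97,"dz": -0.46,"az": 0.44}
    - {"dx": -0.8,"dy": -0.97,"dz": -0.46,"az": 0.44}

```text
invalid input
```

Run:
```python
from h import *
print(az(),state()["q"].round(2))
go([.45,-.16,.28],0)
```

```text
(np.float64(155.78), array([-0.001, -0.001, -1.   ]), array([0.2253, 0.5011, 0.1855])) [ 0.95  0.26  1.54  0.    1.35 -0.2 ]
[-1.9045 -2.0436 -0.3754] [-3.000e-04  7.000e-04  8.654e-01]
```

servo_tool:
  moves:
    - {"dx": 0,"dy": 0,"dz": -0.46,"ax": 0,"ay": 0,"az": 0,"jaw": 1}
    - {"dx": 0,"dy": 0,"dz": -0.46,"ax": 0,"ay": 0,"az": 0,"jaw": 1}
    - {"dx": -0.8,"dy": -0.97,"dz": -0.46,"ax": 0,"ay": 0,"az": 0.44,"jaw": 1}
    - {"dx": -0.8,"dy": -0.97,"dz": -0.46,"ax": 0,"ay": 0,"az": 0.44,"jaw": 1}
    - {"dx": -0.8,"dy": -0.97,"dz": -0.46,"ax": 0,"ay": 0,"az": 0.44,"jaw": 1}
    - {"dx": -0.8,"dy": -0.97,"dz": -0.46,"ax": 0,"ay": 0,"az": 0.44,"jaw": 1}
    - {"dx": -0.8,"dy": -0.97,"dz": -0.46,"ax": 0,"ay": 0,"az": 0.44,"jaw": 1}
    - {"dx": -0.8,"dy": -0.97,"dz": -0.46,"ax": 0,"ay": 0,"az": 0.44,"jaw": 1}

```text
time: 1.1
position: [0.3097, 0.1943, 0.3011]
tool_rot: [0.704, 0.71, -0.0, 0.001]
contact_force: [0.6, 1.3, -0.1]
grip_width: 0.0929
gripper_force: 0.0
```

Run:
```python
from h import *
print(az(),state()["q"].round(2))
go([.45,-.16,.28],0)
```

```text
(np.float64(90.47), array([ 0.   , -0.001, -1.   ]), array([0.3097, 0.1943, 0.3011])) [ 0.25 -0.15  1.69 -0.    1.59  0.25]
[-1.4218  0.5496  0.0861] [4.000e-04 3.000e-04 5.026e-01]
```

servo_tool:
  moves:
    - {"dx": -0.98,"dy": 0.4,"dz": 0.08,"ax": 0,"ay": 0,"az": 0.5,"jaw": 1}
    - {"dx": -0.98,"dy": 0.4,"dz": 0.08,"ax": 0,"ay": 0,"az": 0.5,"jaw": 1}
    - {"dx": -0.98,"dy": 0.4,"dz": 0.08,"ax": 0,"ay": 0,"az": 0.5,"jaw": 1}
    - {"dx": -0.98,"dy": 0.4,"dz": 0.08,"ax": 0,"ay": 0,"az": 0.5,"jaw": 1}
    - {"dx": -0.98,"dy": 0.4,"dz": 0.08,"ax": 0,"ay": 0,"az": 0.5,"jaw": 1}
    - {"dx": -0.98,"dy": 0.4,"dz": 0.08,"ax": 0,"ay": 0,"az": 0.5,"jaw": 1}
    - {"dx": -0.98,"dy": 0.4,"dz": 0.08,"ax": 0,"ay": 0,"az": 0.5,"jaw": 1}
    - {"dx": -0.98,"dy": 0.4,"dz": 0.08,"ax": 0,"ay": 0,"az": 0.5,"jaw": 1}

```text
time: 2.1
position: [0.4139, -0.0443, 0.2808]
tool_rot: [0.999, 0.044, -0.0, -0.0]
contact_force: [-0.7, -0.1, 0.1]
grip_width: 0.0934
gripper_force: 0.0
```

Run:
```python
from h import *
print(az(),state()["q"].round(2))
go([.523,-.34,.25],-86)
```

```text
(np.float64(4.99), array([-0.001,  0.   , -1.   ]), array([ 0.4139, -0.0443,  0.2808])) [-0.38 -0.04  1.65  0.    1.54  1.11]
[0.3321 1.2163 0.1224] [1.000e-04 4.000e-04 5.055e-01]
```

servo_tool:
  moves:
    - {"dx": 0.33,"dy": 0.99,"dz": 0.12,"ax": 0,"ay": 0,"az": 0.505,"jaw": 1}
    - {"dx": 0.33,"dy": 0.99,"dz": 0.12,"ax": 0,"ay": 0,"az": 0.505,"jaw": 1}
    - {"dx": 0.33,"dy": 0.99,"dz": 0.12,"ax": 0,"ay": 0,"az": 0.505,"jaw": 1}
    - {"dx": 0.33,"dy": 0.99,"dz": 0.12,"ax": 0,"ay": 0,"az": 0.505,"jaw": 1}
    - {"dx": 0.33,"dy": 0.99,"dz": 0.12,"ax": 0,"ay": 0,"az": 0.505,"jaw": 1}
    - {"dx": 0.33,"dy": 0.99,"dz": 0.12,"ax": 0,"ay": 0,"az": 0.505,"jaw": 1}
    - {"dx": 0.33,"dy": 0.99,"dz": 0.12,"ax": 0,"ay": 0,"az": 0.505,"jaw": 1}
    - {"dx": 0.33,"dy": 0.99,"dz": 0.12,"ax": 0,"ay": 0,"az": 0.505,"jaw": 1}

```text
time: 3.1
position: [0.5192, -0.2829, 0.2505]
tool_rot: [0.761, -0.649, -0.001, -0.0]
contact_force: [-0.3, -0.6, 0.5]
grip_width: 0.0928
gripper_force: 0.0
```

Run:
```python
from h import *
s=state();im=viewer.get_image("wrist")
print(az(),s["q"].round(2)); c=wcal(s)
np.savez("w1.npz",R=c["R"],t=c["t"],intrinsics=c["intrinsics"])
cv2.imwrite("pics/w1.png",cv2.resize(im,(800,600)))
```

```text
(np.float64(-81.37), array([-0.001,  0.001, -1.   ]), array([ 0.5192, -0.2829,  0.2506])) [-0.69  0.3   1.32  0.    1.52  2.3 ]
```

View pics/w1.png

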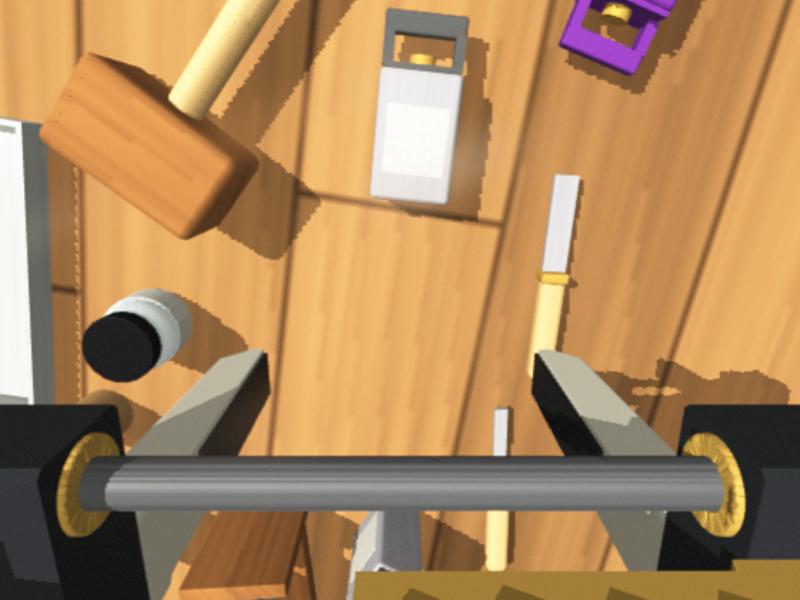

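The wrist view shows the tin's top face at (381,68), (462,73), (447,202) and (371,195), with the handle toward -y. The mallet is clear on the left and the gouge on the right.

Run:
```python
from h import *
c=dict(np.load("w1.npz"))
P=[ray(c,((x+.5)*.7-.5,(y+.5)*.7-.5),.046) for x,y in[(381,68),(462,73),(371,195),(447,202)]]
for p in P: print(p.round(4))
h=(P[0]+P[1]-P[2]-P[3])/2; print(np.linalg.norm(h),np.linalg.norm(P[0]-P[1]),np.linalg.norm(P[2]-P[3]))
a=np.degrees(np.arctan2(h[1],h[0])); ctr=sum(P)/4; print("az",a,"ctr",ctr)
S,D=cal["scene"],cal["side"]
b=lambda x,y:np.array([(x+.5)/6-.5+295,(y-300+.5)/6-.5+238]);w=lambda x,y:((x+.5)*.7-.5,(y+.5)*.7-.5)
print(tri([(c,w(462,73)),(D,b(163,485))]),tri([(c,w(381,68)),(D,b(265,447))]),tri([(c,w(447,202)),(D,b(43,382))]))
# tin z=58 grasp: 
u=h/np.linalg.norm(h); g=ctr+u*.010; g[2]=.030
for tl in(0,-20):
  q=ori(a,tl); zt=R.from_quat(q).as_matrix()[:,2]
  print(tl,(g+.019*zt).round(4)); go(g+.019*zt-.08*zt,a,tl);
```

```text
[ 0.5535 -0.4115  0.046 ]
[ 0.4948 -0.4174  0.046 ]
[ 0.5478 -0.3204  0.046 ]
[ 0.4887 -0.3244  0.046 ]
0.09225329988880415 0.05896817081390177 0.05924703128279959
az -86.31155366945262 ctr [ 0.52117719 -0.36842611  0.046     ]
(array([ 0.49496122, -0.41690585,  0.04911292]), np.float64(0.2276005590873582)) (array([ 0.55395385, -0.4121336 ,  0.04206381]), np.float64(0.44715248406612207)) (array([ 0.48894465, -0.32463404,  0.04872896]), np.float64(0.004397389478134601))
0 [ 0.5218 -0.3784  0.011 ]
[0.3801 0.0464 0.638 ] [0.0003 0.0003 0.0275]
-20 [ 0.5214 -0.3719  0.0121]
[0.4632 0.0535 0.6526] [ 0.0051 -0.1107  0.0271]
```

servo_tool:
  moves:
    - {"dx": 0.463,"dy": 0.054,"dz": 0.653,"ax": 0.005,"ay": -0.111,"az": 0.027,"jaw": 1}
    - {"dx": 0.463,"dy": 0.054,"dz": 0.653,"ax": 0.005,"ay": -0.111,"az": 0.027,"jaw": 1}
    - {"dx": 0.463,"dy": 0.054,"dz": 0.653,"ax": 0.005,"ay": -0.111,"az": 0.027,"jaw": 1}
    - {"dx": 0.463,"dy": 0.054,"dz": 0.653,"ax": 0.005,"ay": -0.111,"az": 0.027,"jaw": 1}
    - {"dx": 0.463,"dy": 0.054,"dz": 0.653,"ax": 0.005,"ay": -0.111,"az": 0.027,"jaw": 1}
    - {"dx": 0.463,"dy": 0.054,"dz": 0.653,"ax": 0.005,"ay": -0.111,"az": 0.027,"jaw": 1}

```text
time: 3.9
position: [0.5266, -0.3987, 0.0912]
tool_rot: [0.725, -0.667, -0.125, -0.118]
contact_force: [0.9, -0.3, -0.6]
grip_width: 0.0931
gripper_force: 0.0
```

Run:
```python
from h import *
print(az(),state()["q"].round(2)); go([.5214,-.3719,.0121],-86.3,-20)
```

```text
(np.float64(-85.27), array([-0.024,  0.338, -0.941]), array([ 0.5266, -0.3987,  0.0912])) [-0.93  0.71  1.1   0.18  1.62  2.11]
[0.0052 0.013  0.3343] [ 0.0007 -0.0011  0.0054]
```

Descend, then close.

servo_tool:
  moves:
    - {"dx": 0.005,"dy": 0.013,"dz": 0.17,"ax": 0,"ay": 0,"az": 0.005,"jaw": 1}
    - {"dx": 0.005,"dy": 0.013,"dz": 0.334,"ax": 0,"ay": 0,"az": 0.005,"jaw": 1}
    - {"dx": 0.005,"dy": 0.013,"dz": 0.334,"ax": 0,"ay": 0,"az": 0.005,"jaw": 1}
    - {"dx": 0.005,"dy": 0.013,"dz": 0.334,"ax": 0,"ay": 0,"az": 0.005,"jaw": 0.5}
    - {"dx": 0.005,"dy": 0.013,"dz": 0.334,"ax": 0,"ay": 0,"az": 0.005,"jaw": 0.5}
    - {"dx": 0.005,"dy": 0.013,"dz": 0.334,"ax": 0,"ay": 0,"az": 0.005,"jaw": 0.5}
    - {"dx": 0.005,"dy": 0.013,"dz": 0.334,"ax": 0,"ay": 0,"az": 0.005,"jaw": 0.5}

```text
time: 4.78
position: [0.5207, -0.3732, 0.0102]
tool_rot: [0.718, -0.674, -0.127, -0.117]
contact_force: [0.8, -0.1, 3.4]
grip_width: 0.0614
gripper_force: 30.0
```

Run:
```python
from h import *
s=state();print(az(),s["q"].round(2),s["grip_width"],s["gripper_force"])
p=s["position"]
go(p+[0,0,.13],-86,-20); go(p+[0,0,.13],-86,20);go(p+[0,0,.13],-86,60)
```

```text
(np.float64(-86.42), array([-0.024,  0.339, -0.94 ]), array([ 0.5207, -0.3732,  0.0102])) [-0.92  0.74  1.25  0.19  1.45  2.11] 0.061375954453265484 30.007457435131073
[-0.1769  0.0013 -0.489 ] [ 0.0001 -0.0006 -0.0022]
[-0.1769  0.0013 -0.489 ] [ 0.0008  0.2216 -0.0021]
[-0.1769  0.0013 -0.489 ] [ 0.0016  0.4439 -0.0018]
```

servo_tool:
  moves:
    - {"dx": -0.068,"dy": 0,"dz": -0.188,"ax": 0,"ay": 0,"az": 0,"jaw": 0.5}
    - {"dx": -0.136,"dy": 0,"dz": -0.376,"ax": 0,"ay": 0,"az": 0,"jaw": 0.5}
    - {"dx": -0.177,"dy": 0,"dz": -0.489,"ax": 0,"ay": 0,"az": 0,"jaw": 0.5}
    - {"dx": -0.177,"dy": 0,"dz": -0.489,"ax": 0,"ay": 0.22,"az": 0,"jaw": 0.5}
    - {"dx": -0.177,"dy": 0,"dz": -0.489,"ax": 0,"ay": 0.22,"az": 0,"jaw": 0.5}
    - {"dx": -0.177,"dy": 0,"dz": -0.489,"ax": 0,"ay": 0.22,"az": 0,"jaw": 0.5}
    - {"dx": -0.177,"dy": 0,"dz": -0.489,"ax": 0,"ay": 0.22,"az": 0,"jaw": 0.5}
    - {"dx": -0.177,"dy": 0,"dz": -0.489,"ax": 0,"ay": 0.22,"az": 0,"jaw": 0.5}

```text
time: 5.78
position: [0.5191, -0.3685, 0.1373]
tool_rot: [0.721, -0.673, 0.12, 0.118]
contact_force: [0.6, 0.1, -4.9]
grip_width: 0.0615
gripper_force: 30.0
```

Run:
```python
from h import *
s=state();print(az(),s["q"].round(2),s["grip_width"],s["contact_force"])
p=[.5207,-.3732,.14]
go(p,-86.4,70.2)
```

```text
(np.float64(-85.96), array([ 0.014, -0.332, -0.943]), array([ 0.5191, -0.3685,  0.1373])) [-0.63  0.34  1.6  -0.31  1.01  2.59] 0.061492199644773114 [ 0.57112332  0.14093795 -4.88184858]
[ 0.0219 -0.0052 -0.004 ] [0.0009 0.2824 0.0031]
```

```bash
cat >> h.py <<'E'
def fk(q,k):
    L1,L2,e,d1,L3,a1=k; q1,q2,q3,q4,q5,q6=q
    M=R.from_euler('z',q1)*R.from_euler('y',q2+q3)*R.from_euler('z',q4)*R.from_euler('y',q5)*R.from_euler('z',q6+np.pi/2)
    w=R.from_euler('z',q1).apply([a1+L1*np.sin(q2)+L2*np.sin(q2+q3),e,d1+L1*np.cos(q2)+L2*np.cos(q2+q3)])
    return w+L3*M.as_matrix()[:,2],M
QL=np.array([[-3.14,3.14],[-.91,2.08],[.19,2.58],[-1.22,4.36],[.22,2.71],[-3.12,3.12]])
def ik(p,qq,q0,k):
    f=lambda q:np.r_[(fk(q,k)[0]-p)*10,(fk(q,k)[1].inv()*R.from_quat(qq)).as_rotvec()]
    r=least_squares(f,np.clip(q0,QL[:,0]+.01,QL[:,1]-.01),bounds=QL.T); return r.x,np.abs(r.fun).max()
E
python3 - <<'E'
from h import *
s=state()
d=[([.945168,.259324,1.536088,0,1.347994,-.202823],[.22529,.50108,.18543]),([.25,-.15,1.69,0,1.59,.25],[.3097,.1943,.3011]),([-.38,-.04,1.65,0,1.54,1.11],[.4139,-.0443,.2808]),([-.69,.3,1.32,0,1.52,2.3],[.5192,-.2829,.2506]),([-.93,.71,1.1,.18,1.62,2.11],[.5266,-.3987,.0912]),([-.92,.74,1.25,.19,1.45,2.11],[.5207,-.3732,.0102]),(s["q"],s["position"])]
r=least_squares(lambda k:np.concatenate([fk(q,k)[0]-p for q,p in d]),[.45,.4,.1,.3,.25,0]); k=r.x; print(k.round(3),np.abs(r.fun).max())
print((fk(s["q"],k)[1].inv()*R.from_quat(s["tool_rot"])).magnitude())
np.save("k.npy",k)
for tl in(55,70.2):
  for a in(-45,-65,-86.4,-105):
    for xy in([.52,-.37],[.45,-.3],[.60,-.3]):
      q,e=ik([*xy,.055],ori(a,tl),s["q"],k); print(tl,a,xy,q.round(2),e.round(3))
E
```

```text
[ 0.51   0.428  0.112  0.179  0.393 -0.007] 0.007943312311485817
6.584366845367284e-16
55 -45 [0.52, -0.37] [-0.67  0.23  2.17 -1.22  0.22  2.9 ] 0.273
55 -45 [0.45, -0.3] [-0.64  0.06  2.36 -1.22  0.22  2.91] 0.292
55 -45 [0.6, -0.3] [-0.51  0.28  2.1  -1.22  0.22  3.  ] 0.254
55 -65 [0.52, -0.37] [-0.59  0.27  2.11 -1.19  0.36  3.12] 0.264
55 -65 [0.45, -0.3] [-0.58  0.1   2.31 -1.18  0.34  3.12] 0.293
55 -65 [0.6, -0.3] [-0.37  0.37  1.95 -1.06  0.54  3.12] 0.269
55 -86.4 [0.52, -0.37] [-0.47  0.4   1.87 -0.9   0.74  3.12] 0.313
55 -86.4 [0.45, -0.3] [-0.45  0.23  2.08 -0.86  0.69  3.12] 0.362
55 -86.4 [0.6, -0.3] [-0.29  0.53  1.67 -0.82  0.93  3.12] 0.31
55 -105 [0.52, -0.37] [-0.44  0.55  1.61 -0.73  1.07  3.12] 0.344
55 -105 [0.45, -0.3] [-0.42  0.37  1.86 -0.68  0.98  3.12] 0.415
55 -105 [0.6, -0.3] [-0.27  0.7   1.35 -0.69  1.29  3.12] 0.331
70.2 -45 [0.52, -0.37] [-0.66  0.22  2.17 -1.22  0.22  2.91] 0.531
70.2 -45 [0.45, -0.3] [-0.64  0.05  2.36 -1.22  0.22  2.93] 0.548
70.2 -45 [0.6, -0.3] [-0.51  0.28  2.1  -1.22  0.22  3.  ] 0.514
70.2 -65 [0.52, -0.37] [-0.58  0.27  2.11 -1.22  0.38  3.12] 0.517
70.2 -65 [0.45, -0.3] [-0.58  0.09  2.32 -1.22  0.33  3.12] 0.543
70.2 -65 [0.6, -0.3] [-0.35  0.38  1.95 -1.13  0.57  3.12] 0.503
70.2 -86.4 [0.52, -0.37] [-0.43  0.43  1.86 -0.98  0.8   3.12] 0.521
70.2 -86.4 [0.45, -0.3] [-0.41  0.25  2.09 -0.94  0.72  3.12] 0.577
70.2 -86.4 [0.6, -0.3] [-0.23  0.59  1.63 -0.92  1.03  3.12] 0.48
70.2 -105 [0.52, -0.37] [-0.36  0.64  1.55 -0.85  1.2   3.12] 0.474
70.2 -105 [0.45, -0.3] [-0.35  0.44  1.82 -0.78  1.08  3.12] 0.566
70.2 -105 [0.6, -0.3] [-0.19  0.87  1.22 -0.85  1.5   3.12] 0.488
```

Run:
```python
from h import *
k=np.load("k.npy"); s=state(); best=[]
for a in range(-40,101,20):
  for xy in([.52,-.37],[.5,-.2],[.6,-.3],[.45,-.35]):
    for q40 in(.6,1.2,2.):
      q,e=ik([*xy,.055],ori(a,70.2),[np.arctan2(xy[1],xy[0])-.2,.4,1.7,q40,1.,1.],k)
      if e<.01:
        m=np.minimum(q-QL[:,0],QL[:,1]-q)[2:].min(); best.append((m,a,xy,q.round(2)))
best.sort(key=lambda b:-b[0])
for b in best[:14]: print(b)
```

```text
(np.float64(0.959054627185326), 40, [0.52, -0.37], array([-1.37,  0.84,  1.62,  0.97,  1.59, -0.98]))
(np.float64(0.9590546271851714), 40, [0.52, -0.37], array([-1.37,  0.84,  1.62,  0.97,  1.59, -0.98]))
(np.float64(0.9590546271821103), 40, [0.52, -0.37], array([-1.37,  0.84,  1.62,  0.97,  1.59, -0.98]))
(np.float64(0.9524715817122464), 60, [0.6, -0.3], array([-1.13,  0.97,  1.31,  0.9 ,  1.76, -0.89]))
(np.float64(0.9524715817061697), 60, [0.6, -0.3], array([-1.13,  0.97,  1.31,  0.9 ,  1.76, -0.89]))
(np.float64(0.9524715817061669), 60, [0.6, -0.3], array([-1.13,  0.97,  1.31,  0.9 ,  1.76, -0.89]))
(np.float64(0.8758088018863626), 40, [0.6, -0.3], array([-1.22,  0.8 ,  1.7 ,  1.09,  1.49, -0.98]))
(np.float64(0.8758088018863563), 40, [0.6, -0.3], array([-1.22,  0.8 ,  1.7 ,  1.09,  1.49, -0.98]))
(np.float64(0.8758088018860684), 40, [0.6, -0.3], array([-1.22,  0.8 ,  1.7 ,  1.09,  1.49, -0.98]))
(np.float64(0.8691594630267883), 60, [0.45, -0.35], array([-1.35,  0.93,  1.4 ,  0.72,  1.84, -1.04]))
(np.float64(0.8691594618269005), 60, [0.45, -0.35], array([-1.35,  0.93,  1.4 ,  0.72,  1.84, -1.04]))
(np.float64(0.8691594617714671), 60, [0.45, -0.35], array([-1.35,  0.93,  1.4 ,  0.72,  1.84, -1.04]))
(np.float64(0.8488231114994349), 80, [0.5, -0.2], array([-1.07,  0.92,  1.43,  0.66,  1.86, -1.09]))
(np.float64(0.8488231112674793), 80, [0.5, -0.2], array([-1.07,  0.92,  1.43,  0.66,  1.86, -1.09]))
```

Run:
```python
from h import *
k=np.load("k.npy"); s=state(); q=s["q"]
for p,a,t in[([.5,-.33,.2],-60,15),([.5,-.3,.2],-20,15),([.5,-.27,.2],20,30),([.5,-.25,.2],60,50),([.5,-.24,.2],80,70.2),([.5,-.24,.055],80,70.2)]:
  q,e=ik(p,ori(a,t),q,k); print(q.round(2),e.round(3))
go([.5,-.3,.2],-15,15)
```

```text
[-0.72  0.17  1.64 -0.1   1.08  1.94] 0.0
[-0.81  0.12  1.7   0.13  1.09  1.06] 0.0
[-1.06  0.1   1.82  0.56  1.19 -0.05] 0.0
[-1.15  0.46  1.55  0.68  1.7  -0.74] 0.0
[-1.1   0.8   1.26  0.72  2.1  -0.91] 0.0
[-1.1   0.97  1.32  0.65  1.92 -1.06] 0.0
[-0.1796  0.0597 -0.3287] [ 0.119  -0.0194 -0.3769]
```

servo_tool:
  moves:
    - {"dx": -0.18,"dy": 0.06,"dz": -0.33,"ax": 0.119,"ay": -0.019,"az": -0.377,"jaw": 0.5}
    - {"dx": -0.18,"dy": 0.06,"dz": -0.33,"ax": 0.119,"ay": -0.019,"az": -0.377,"jaw": 0.5}
    - {"dx": -0.18,"dy": 0.06,"dz": -0.33,"ax": 0.119,"ay": -0.019,"az": -0.377,"jaw": 0.5}
    - {"dx": -0.18,"dy": 0.06,"dz": -0.33,"ax": 0.119,"ay": -0.019,"az": -0.377,"jaw": 0.5}
    - {"dx": -0.18,"dy": 0.06,"dz": -0.33,"ax": 0.119,"ay": -0.019,"az": -0.377,"jaw": 0.5}
    - {"dx": -0.18,"dy": 0.06,"dz": -0.33,"ax": 0.119,"ay": -0.019,"az": -0.377,"jaw": 0.5}
    - {"dx": -0.18,"dy": 0.06,"dz": -0.33,"ax": 0.119,"ay": -0.019,"az": -0.377,"jaw": 0.5}
    - {"dx": -0.18,"dy": 0.06,"dz": -0.33,"ax": 0.119,"ay": -0.019,"az": -0.377,"jaw": 0.5}

```text
time: 6.78
position: [0.5008, -0.3058, 0.2017]
tool_rot: [0.982, -0.132, 0.132, 0.019]
contact_force: [0.3, -1.2, -4.2]
grip_width: 0.0616
gripper_force: 30.0
```

Run:
```python
from h import *
print(az(),state()["q"].round(2),state()["grip_width"])
go([.5,-.26,.2],50,40)
```

```text
(np.float64(-15.34), array([ 0.254, -0.072, -0.965]), array([ 0.5008, -0.3058,  0.2017])) [-0.84  0.14  1.68  0.16  1.1   0.95] 0.06158852560291234
[-0.0514 -0.1757 -0.0074] [ 0.1702  0.1223 -0.3237]
```

servo_tool:
  moves:
    - {"dx": -0.05,"dy": -0.176,"dz": -0.007,"ax": 0.17,"ay": 0.122,"az": -0.324,"jaw": 0.5}
    - {"dx": -0.05,"dy": -0.176,"dz": -0.007,"ax": 0.17,"ay": 0.122,"az": -0.324,"jaw": 0.5}
    - {"dx": -0.05,"dy": -0.176,"dz": -0.007,"ax": 0.17,"ay": 0.122,"az": -0.324,"jaw": 0.5}
    - {"dx": -0.05,"dy": -0.176,"dz": -0.007,"ax": 0.17,"ay": 0.122,"az": -0.324,"jaw": 0.5}
    - {"dx": -0.05,"dy": -0.176,"dz": -0.007,"ax": 0.17,"ay": 0.122,"az": -0.324,"jaw": 0.5}
    - {"dx": -0.05,"dy": -0.176,"dz": -0.007,"ax": 0.17,"ay": 0.122,"az": -0.324,"jaw": 0.5}
    - {"dx": -0.05,"dy": -0.176,"dz": -0.007,"ax": 0.17,"ay": 0.122,"az": -0.324,"jaw": 0.5}
    - {"dx": -0.05,"dy": -0.176,"dz": -0.007,"ax": 0.17,"ay": 0.122,"az": -0.324,"jaw": 0.5}

```text
time: 7.78
position: [0.5007, -0.2598, 0.1989]
tool_rot: [0.852, 0.397, 0.308, -0.144]
contact_force: [-0.1, 0.0, -4.5]
grip_width: 0.0615
gripper_force: 30.0
```

Run:
```python
from h import *
print(az(),state()["q"].round(2),state()["grip_width"])
go([.5,-.24,.16],80,70.2)
```

```text
(np.float64(50.0), array([ 0.411,  0.491, -0.768]), array([ 0.5007, -0.2598,  0.1989])) [-1.13  0.35  1.61  0.62  1.53 -0.57] 0.061470421131334094
[-0.0544 -0.0528  0.1574] [ 0.1379  0.1649 -0.0967]
```

servo_tool:
  moves:
    - {"dx": -0.054,"dy": -0.053,"dz": 0.157,"ax": 0.138,"ay": 0.165,"az": -0.097,"jaw": 0.5}
    - {"dx": -0.054,"dy": -0.053,"dz": 0.157,"ax": 0.138,"ay": 0.165,"az": -0.097,"jaw": 0.5}
    - {"dx": -0.054,"dy": -0.053,"dz": 0.157,"ax": 0.138,"ay": 0.165,"az": -0.097,"jaw": 0.5}
    - {"dx": -0.054,"dy": -0.053,"dz": 0.157,"ax": 0.138,"ay": 0.165,"az": -0.097,"jaw": 0.5}
    - {"dx": -0.054,"dy": -0.053,"dz": 0.157,"ax": 0.138,"ay": 0.165,"az": -0.097,"jaw": 0.5}
    - {"dx": -0.054,"dy": -0.053,"dz": 0.157,"ax": 0.138,"ay": 0.165,"az": -0.097,"jaw": 0.5}

```text
time: 8.52
position: [0.5005, -0.2379, 0.1617]
tool_rot: [0.627, 0.528, 0.44, -0.368]
contact_force: [-1.0, 0.0, -2.9]
grip_width: 0.0612
gripper_force: 30.0
```

Run:
```python
from h import *
print(az(),state()["q"].round(2),state()["grip_width"])
a=viewer.get_image("scene"); b=viewer.get_image("side")
s=state(); print(proj(cal["scene"],s["position"]),proj(cal["side"],s["position"]))
u,v=proj(cal["scene"],s["position"])[0].astype(int);A=a[v-50:v+50,u-65:u+65]
u,v=proj(cal["side"],s["position"])[0].astype(int);B=b[v-50:v+50,u-65:u+65]
cv2.imwrite("pics/up.png",np.hstack([cv2.resize(A,(400,308),interpolation=cv2.INTER_CUBIC),cv2.resize(B,(400,308),interpolation=cv2.INTER_CUBIC)]))
```

```text
(np.float64(80.47), array([ 0.162,  0.926, -0.342]), array([ 0.5005, -0.2379,  0.1617])) [-1.1   0.86  1.25  0.69  2.06 -0.95] 0.06124987760876285
[[258.01910254 154.86542682]] [[289.42217742 203.23996294]]
```

View pics/up.png

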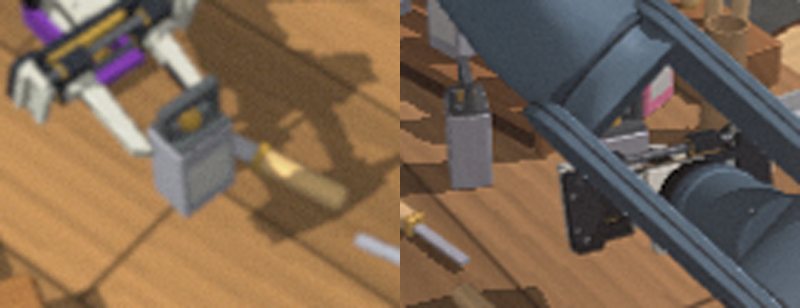

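Run:
```python
from h import *
p=state()["position"]
for z in(.067,.058,.054,.051): go([.5005,-.238,z],80.2,70.2)
```

```text
[-0.3624 -0.001   0.1335] [0.0008 0.0017 0.0014]
[-0.3962 -0.0012  0.1459] [0.0008 0.0017 0.0014]
[-0.4112 -0.0012  0.1514] [0.0008 0.0017 0.0014]
[-0.4225 -0.0013  0.1555] [0.0008 0.0017 0.0014]
```

servo_tool:
  moves:
    - {"dx": -0.18,"dy": 0,"dz": 0.066,"ax": 0,"ay": 0,"az": 0,"jaw": 0.5}
    - {"dx": -0.362,"dy": -0.001,"dz": 0.1335,"ax": 0,"ay": 0.001,"az": 0.001,"jaw": 0.5}
    - {"dx": -0.362,"dy": -0.001,"dz": 0.1335,"ax": 0,"ay": 0.001,"az": 0.001,"jaw": 0.5}
    - {"dx": -0.38,"dy": -0.001,"dz": 0.1397,"ax": 0,"ay": 0.001,"az": 0.001,"jaw": 0.5}
    - {"dx": -0.396,"dy": -0.001,"dz": 0.1459,"ax": 0,"ay": 0.001,"az": 0.001,"jaw": 0.5}
    - {"dx": -0.4,"dy": -0.001,"dz": 0.1475,"ax": 0,"ay": 0.001,"az": 0.001,"jaw": 0.5}
    - {"dx": -0.4,"dy": -0.001,"dz": 0.1475,"ax": 0,"ay": 0.001,"az": 0.001,"jaw": 0.5}

```text
time: 9.5
position: [0.5005, -0.2378, 0.0562]
tool_rot: [0.625, 0.527, 0.441, -0.37]
contact_force: [-0.5, -2.9, 3.0]
grip_width: 0.061
gripper_force: 30.0
```

Run:
```python
from h import *
print(az(),state()["contact_force"])
for z in(.056,.054,.052,.05): go([.5005,-.238,z],80.2,70.2)
```

```text
(np.float64(80.47), array([ 0.162,  0.928, -0.336]), array([ 0.5005, -0.2378,  0.0562])) [-0.46386771 -2.94310173  3.00753944]
[-0.001   0.0002 -0.0006] [ 0.0005 -0.0009  0.0005]
[-0.0086  0.0002  0.0021] [ 0.0005 -0.0009  0.0005]
[-0.0161  0.0002  0.0048] [ 0.0005 -0.0009  0.0005]
[-0.0236  0.0002  0.0075] [ 0.0005 -0.0009  0.0005]
```

servo_tool:
  moves:
    - {"dx": -0.004,"dy": 0,"dz": 0.0014,"ax": 0,"ay": 0,"az": 0,"jaw": 0.5}
    - {"dx": -0.004,"dy": 0,"dz": 0.0014,"ax": 0,"ay": 0,"az": 0,"jaw": 0.8}
    - {"dx": -0.004,"dy": 0,"dz": 0.0014,"ax": 0,"ay": 0,"az": 0,"jaw": 0.9}
    - {"dx": -0.004,"dy": 0,"dz": 0.0014,"ax": 0,"ay": 0,"az": 0,"jaw": 0.95}
    - {"dx": -0.004,"dy": 0,"dz": 0.0014,"ax": 0,"ay": 0,"az": 0,"jaw": 0.95}
    - {"dx": -0.004,"dy": 0,"dz": -0.15,"ax": 0,"ay": 0,"az": 0,"jaw": 0.95}
    - {"dx": -0.004,"dy": 0,"dz": -0.4,"ax": 0,"ay": 0,"az": 0,"jaw": 0.95}
    - {"dx": 0.1,"dy": 0,"dz": -0.5,"ax": 0,"ay": 0,"az": 0,"jaw": 0.95}

```text
time: 10.5
position: [0.4805, -0.3474, 0.1194]
tool_rot: [0.626, 0.525, 0.441, -0.371]
contact_force: [0.8, -0.3, 0.2]
grip_width: 0.088
gripper_force: 0.0
```

Run:
```python
from h import *
k=np.load("k.npy"); s=state(); q=s["q"]; print(az(),q.round(2),s["contact_force"],s["grip_width"])
# next: hover tilt 0 above tin; tool y along tin x (az 80) -> x_tool az 170 or -10
for p,a,t in[([.5,-.28,.28],80,40),([.5,-.24,.3],80,0),([.5,-.24,.3],35,0),([.49,-.26,.26],-10,0)]:
  q,e=ik(p,ori(a,t),q,k); print(q.round(2),e.round(3))
go([.48,-.28,.30],60,20)
```

```text
(np.float64(79.85), array([ 0.163,  0.928, -0.335]), array([ 0.4805, -0.3474,  0.1194])) [-1.18  1.05  0.97  0.66  2.19 -0.94] [ 0.76397813 -0.26873794  0.21089033] 0.08799926164021207
[-1.02  0.56  1.09  0.49  2.01 -0.75] 0.0
[-0.65  0.24  1.28 -0.    1.61 -0.48] 0.0
[-0.65  0.24  1.28  0.    1.61  0.31] 0.0
[-0.69  0.24  1.38  0.    1.52  1.05] 0.0
[ 0.7693 -0.0493  0.0078] [-0.0818 -0.2771  0.0807]
```

servo_tool:
  moves:
    - {"dx": 0.3,"dy": -0.02,"dz": -0.1,"ax": -0.02,"ay": -0.07,"az": 0.02,"jaw": 0.6}
    - {"dx": 0.77,"dy": -0.05,"dz": 0.008,"ax": -0.082,"ay": -0.277,"az": 0.081,"jaw": 0.6}
    - {"dx": 0.77,"dy": -0.05,"dz": 0.008,"ax": -0.082,"ay": -0.277,"az": 0.081,"jaw": 0.6}
    - {"dx": 0.77,"dy": -0.05,"dz": 0.008,"ax": -0.082,"ay": -0.277,"az": 0.081,"jaw": 0.6}
    - {"dx": 0.77,"dy": -0.05,"dz": 0.008,"ax": -0.082,"ay": -0.277,"az": 0.081,"jaw": 0.6}
    - {"dx": 0.77,"dy": -0.05,"dz": 0.008,"ax": -0.082,"ay": -0.277,"az": 0.081,"jaw": 0.6}
    - {"dx": 0.77,"dy": -0.05,"dz": 0.008,"ax": -0.082,"ay": -0.277,"az": 0.081,"jaw": 0.6}

```text
time: 11.38
position: [0.4803, -0.2767, 0.3001]
tool_rot: [0.852, 0.493, 0.151, -0.088]
contact_force: [-0.8, -0.2, -0.7]
grip_width: 0.0557
gripper_force: 0.0
```

Run:
```python
from h import *
print(az(),state()["q"].round(2),state()["contact_force"])
go([.45,-.24,.29],-10)
```

```text
(np.float64(60.13), array([ 0.17 ,  0.299, -0.939]), array([ 0.4803, -0.2767,  0.3001])) [-0.96  0.26  1.32  0.32  1.71 -0.42] [-0.78946519 -0.18306894 -0.72011197]
[ 0.049  -0.1784  0.0612] [-0.0687 -0.0973  0.3855]
```

servo_tool:
  moves:
    - {"dx": 0.049,"dy": -0.178,"dz": 0.061,"ax": -0.069,"ay": -0.097,"az": 0.386,"jaw": 0.6}
    - {"dx": 0.049,"dy": -0.178,"dz": 0.061,"ax": -0.069,"ay": -0.097,"az": 0.386,"jaw": 0.6}
    - {"dx": 0.049,"dy": -0.178,"dz": 0.061,"ax": -0.069,"ay": -0.097,"az": 0.386,"jaw": 0.6}
    - {"dx": 0.049,"dy": -0.178,"dz": 0.061,"ax": -0.069,"ay": -0.097,"az": 0.386,"jaw": 0.6}
    - {"dx": 0.049,"dy": -0.178,"dz": 0.061,"ax": -0.069,"ay": -0.097,"az": 0.386,"jaw": 0.6}
    - {"dx": 0.049,"dy": -0.178,"dz": 0.061,"ax": -0.069,"ay": -0.097,"az": 0.386,"jaw": 0.6}
    - {"dx": 0.049,"dy": -0.178,"dz": 0.061,"ax": -0.069,"ay": -0.097,"az": 0.386,"jaw": 0.6}
    - {"dx": 0.049,"dy": -0.178,"dz": 0.061,"ax": -0.069,"ay": -0.097,"az": 0.386,"jaw": 0.6}

```text
time: 12.38
position: [0.4503, -0.241, 0.2879]
tool_rot: [0.996, -0.088, -0.001, -0.001]
contact_force: [0.2, -0.9, -0.2]
grip_width: 0.0563
gripper_force: 0.0
```

```bash
cat >> h.py <<'E'
def snap(n):
    s=state();im=viewer.get_image("wrist");c=wcal(s);np.savez(n+".npz",**c);cv2.imwrite("raw_"+n+".png",im)
E
python3 - <<'E'
from h import *
print(az(),state()["q"].round(2)); snap("w2")
cv2.imwrite("raw_side2.png",viewer.get_image("side"));cv2.imwrite("raw_scene2.png",viewer.get_image("scene"))
go([.47,-.02,.29],71)
E
```

```text
(np.float64(-10.13), array([-0.003,  0.002, -1.   ]), array([ 0.4503, -0.241 ,  0.2879])) [-0.71  0.14  1.44 -0.    1.57  1.04]
[-0.0764 -0.8849 -0.0036] [ 0.000e+00  2.000e-04 -4.507e-01]
```

servo_tool:
  moves:
    - {"dx": -0.04,"dy": -0.885,"dz": -0.004,"ax": 0,"ay": 0,"az": -0.45,"jaw": 0.6}
    - {"dx": -0.04,"dy": -0.885,"dz": -0.004,"ax": 0,"ay": 0,"az": -0.45,"jaw": 0.6}
    - {"dx": -0.04,"dy": -0.885,"dz": -0.004,"ax": 0,"ay": 0,"az": -0.45,"jaw": 0.6}
    - {"dx": -0.04,"dy": -0.885,"dz": -0.004,"ax": 0,"ay": 0,"az": -0.45,"jaw": 0.6}
    - {"dx": -0.04,"dy": -0.885,"dz": -0.004,"ax": 0,"ay": 0,"az": -0.45,"jaw": 0.6}
    - {"dx": -0.04,"dy": -0.885,"dz": -0.004,"ax": 0,"ay": 0,"az": -0.45,"jaw": 0.6}
    - {"dx": -0.04,"dy": -0.885,"dz": -0.004,"ax": 0,"ay": 0,"az": -0.45,"jaw": 0.6}
    - {"dx": -0.04,"dy": -0.885,"dz": -0.004,"ax": 0,"ay": 0,"az": -0.45,"jaw": 0.6}

```text
time: 13.52
position: [0.4794, -0.0214, 0.2907]
tool_rot: [0.814, 0.582, -0.0, 0.001]
contact_force: [0.4, 0.0, 0.4]
grip_width: 0.0561
gripper_force: 0.0
```

Run:
```python
from h import *
print(az(),state()["q"].round(2)); snap("w3")
go([.56,.14,.36],104)
```

```text
(np.float64(71.12), array([ 0.001, -0.002, -1.   ]), array([ 0.4794, -0.0214,  0.2907])) [-0.28  0.08  1.5  -0.    1.56  0.05]
[ 0.7147  0.0985 -0.2784] [ 0.0003  0.0007 -0.1818]
```

servo_tool:
  moves:
    - {"dx": 0.71,"dy": 0.2,"dz": -0.29,"ax": 0,"ay": 0,"az": -0.182,"jaw": 0.6}
    - {"dx": 0.71,"dy": 0.2,"dz": -0.29,"ax": 0,"ay": 0,"az": -0.182,"jaw": 0.6}
    - {"dx": 0.71,"dy": 0.2,"dz": -0.29,"ax": 0,"ay": 0,"az": -0.182,"jaw": 0.6}
    - {"dx": 0.71,"dy": 0.2,"dz": -0.29,"ax": 0,"ay": 0,"az": -0.182,"jaw": 0.6}
    - {"dx": 0.71,"dy": 0.2,"dz": -0.29,"ax": 0,"ay": 0,"az": -0.182,"jaw": 0.6}
    - {"dx": 0.71,"dy": 0.2,"dz": -0.29,"ax": 0,"ay": 0,"az": -0.182,"jaw": 0.6}

```text
time: 14.32
position: [0.5843, 0.129, 0.3625]
tool_rot: [0.62, 0.785, -0.001, 0.001]
contact_force: [-0.1, 0.1, 0.8]
grip_width: 0.056
gripper_force: 0.0
```

Run:
```python
from h import *
print(az(),state()["q"].round(2)); snap("w4")
w=[cv2.imread(f"raw_w{i}.png") for i in(2,3,4)]
cv2.imwrite("pics/w4.png",cv2.resize(w[2],(800,600),interpolation=cv2.INTER_CUBIC))
for i,p in((2,[.52,-.24,.138]),(3,[.495,.03,.138])):
    u,v=proj(dict(np.load(f"w{i}.npz")),p)[0].astype(int); x0=max(0,u-65); y0=max(0,v-95); print(i,u,v,x0,y0)
    C=w[i-2][y0:y0+195,x0:x0+130]
    w[i-2]=cv2.resize(C,None,fx=3,fy=3,interpolation=cv2.INTER_CUBIC)
H=min(w[0].shape[0],w[1].shape[0]);cv2.imwrite("pics/w23.png",np.hstack([w[0][:H],w[1][:H]])); print(w[0].shape,w[1].shape)
```

```text
(np.float64(103.43), array([-0.   , -0.004, -1.   ]), array([0.5843, 0.129 , 0.3625])) [ 0.03  0.3   1.06 -0.    1.78 -0.2 ]
2 264 111 199 16
3 277 125 212 30
(585, 390, 3) (585, 390, 3)
```

View pics/w23.png

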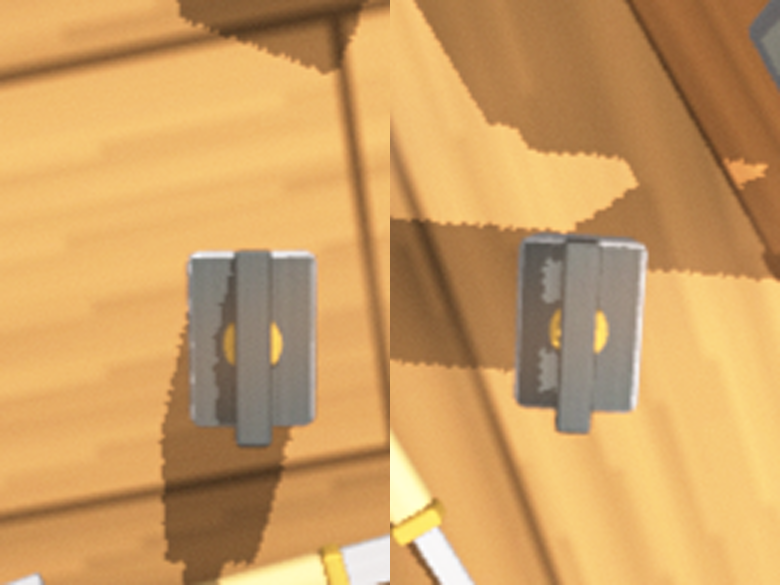

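View pics/w4.png

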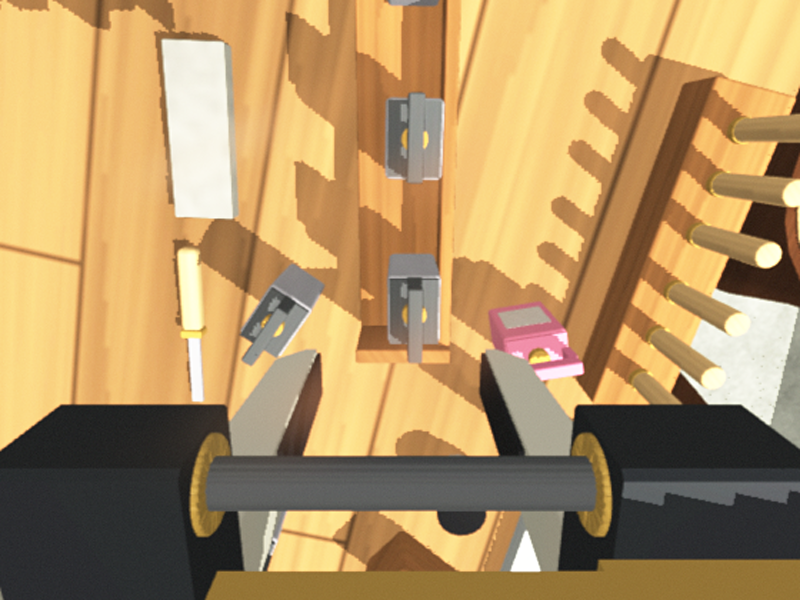

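Left crop: the stood-up tin has its bar from (254,251) to (254,444). Right crop: the standing tin has its bar from (582,240) to (573,432). In the shelf view, row_mid's bar runs (416,95) to (416,181) and row_right's (415,278) to (415,360). The gap between them is empty, and the rail is on the right at x≈442.

Run:
```python
from h import *
W={i:dict(np.load(f"w{i}.npz")) for i in(2,3,4)}
f=lambda o,k:(lambda x,y:((x+.5)/k-.5+o[0],(y+.5)/k-.5+o[1]))
c2=f((199,16),3);c3=f((212-130,30),3);c4=f((0,0),800/560)
def show(n,c,a,b,z):
    A,B=ray(c,a,z),ray(c,b,z);d=A-B; print(n,((A+B)/2).round(4),"len",np.linalg.norm(d).round(4),"az",np.degrees(np.arctan2(d[1],d[0])).round(2)); return (A+B)/2
show("fallen bar",W[2],c2(254,251),c2(254,444),.138)
show("fallen bodyL",W[2],c2(189,252),c2(190,425),.1);show("fallen bodyR",W[2],c2(316,252),c2(314,425),.1)
st=show("stand bar",W[3],c3(582,240),c3(573,432),.138)
show("st bodyL",W[3],c3(524,239),c3(516,408),.1);show("st bodyR",W[3],c3(645,244),c3(634,411),.1)
m=show("mid bar",W[4],c4(416,95),c4(416,181),.183)
r=show("right bar",W[4],c4(415,278),c4(415,360),.183)
show("mid bodyL",W[4],c4(387,97),c4(386,179),.145);show("mid bodyR",W[4],c4(443,97),c4(441,180),.145)
show("right bodyL",W[4],c4(390,255),c4(390,342),.145);show("right bodyR",W[4],c4(437,255),c4(441,342),.145)
d=m-r; print("row az",np.degrees(np.arctan2(d[1],d[0])),np.linalg.norm(d))
# heights by triangulation with fixed views: mid bar ends in scene/side
S,D=cal["scene"],cal["side"]
sc=lambda x,y:np.array([(x-360+.5)/2.5-.5+290,(y+.5)/2.5-.5+190]);sd=lambda x,y:np.array([(x-360+.5)/3-.5+195,(y-300+.5)/3-.5+120])
print("mid end L",tri([(W[4],c4(416,95)),(S,sc(617,190)),(D,sd(480,343))]),"R",tri([(W[4],c4(416,181)),(S,sc(553,175)),(D,sd(518,355))]))
print("stand bar ends",tri([(W[3],c3(582,240)),(S,sc(500,75))]),tri([(W[3],c3(573,432)),(S,sc(460,25))]))
```

```text
fallen bar [ 0.4977 -0.2536  0.138 ] len 0.0602 az -10.0
fallen bodyL [ 0.5018 -0.2316  0.1   ] len 0.0596 az -10.62
fallen bodyR [ 0.494 -0.275  0.1  ] len 0.0596 az -9.76
stand bar [0.4866 0.0161 0.138 ] len 0.0615 az 68.14
st bodyL [0.4668 0.0233 0.1   ] len 0.0596 az 67.25
st bodyR [0.5067 0.0082 0.1   ] len 0.059 az 67.95
mid bar [0.5758 0.2091 0.183 ] len 0.058 az 103.91
right bar [0.6075 0.0779 0.183 ] len 0.0676 az 103.88
mid bodyL [0.5545 0.2044 0.145 ] len 0.0609 az 102.25
mid bodyR [0.5965 0.214  0.145 ] len 0.0617 az 103.29
right bodyL [0.5867 0.0781 0.145 ] len 0.0771 az 103.09
right bodyR [0.6271 0.0877 0.145 ] len 0.0772 az 107.15
row az 103.58130813093254 0.13500556430317973
mid end L (array([0.5679299 , 0.23652187, 0.18733928]), np.float64(1.1225330301608847)) R (array([0.583453  , 0.18017882, 0.1815321 ]), np.float64(0.8834658384473336))
stand bar ends (array([0.4968356 , 0.04551765, 0.11286999]), np.float64(2.1765315885920207)) (array([ 0.47372444, -0.01479441,  0.12251198]), np.float64(0.5731909088648225))
```

Run:
```python
from h import *
W={i:dict(np.load(f"w{i}.npz")) for i in(3,4)}
f=lambda o,k:(lambda x,y:((x+.5)/k-.5+o[0],(y+.5)/k-.5+o[1]))
print(tri([(W[3],f((82,30),3)(573,432)),(W[4],f((0,0),800/560)(247,359))]))
go([.4866,.0161,.24],68)
```

```text
(array([ 0.47352793, -0.01451044,  0.12518601]), np.float64(0.4510340033590579))
[-0.3468 -0.4846  0.4925] [1.000e-04 1.100e-03 1.968e-01]
```

servo_tool:
  moves:
    - {"dx": -0.347,"dy": -0.485,"dz": 0.2,"ax": 0,"ay": 0.001,"az": 0.197,"jaw": 0.5}
    - {"dx": -0.347,"dy": -0.485,"dz": 0.49,"ax": 0,"ay": 0.001,"az": 0.197,"jaw": 0.5}
    - {"dx": -0.347,"dy": -0.485,"dz": 0.49,"ax": 0,"ay": 0.001,"az": 0.197,"jaw": 0.5}
    - {"dx": -0.347,"dy": -0.485,"dz": 0.49,"ax": 0,"ay": 0.001,"az": 0.197,"jaw": 0.5}
    - {"dx": -0.347,"dy": -0.485,"dz": 0.49,"ax": 0,"ay": 0.001,"az": 0.197,"jaw": 0.5}
    - {"dx": -0.347,"dy": -0.485,"dz": 0.49,"ax": 0,"ay": 0.001,"az": 0.197,"jaw": 0.5}

```text
time: 15.12
position: [0.4885, 0.0169, 0.2421]
tool_rot: [0.828, 0.56, 0.002, 0.001]
contact_force: [-0.7, -0.5, -0.2]
grip_width: 0.0465
gripper_force: 0.0
```

Run:
```python
from h import *
print(az()); go([.4866,.0161,.117],68)
```

```text
(np.float64(68.13), array([ 0.004, -0.   , -1.   ]), array([0.4885, 0.0169, 0.2421]))
[-0.0064 -0.0079  0.5003] [ 0.0012 -0.0004  0.0007]
```

servo_tool:
  moves:
    - {"dx": -0.006,"dy": -0.008,"dz": 0.2,"ax": 0.001,"ay": 0,"az": 0.001,"jaw": 0.5}
    - {"dx": -0.006,"dy": -0.008,"dz": 0.4,"ax": 0.001,"ay": 0,"az": 0.001,"jaw": 0.5}
    - {"dx": -0.006,"dy": -0.008,"dz": 0.5,"ax": 0.001,"ay": 0,"az": 0.001,"jaw": 0.5}
    - {"dx": -0.006,"dy": -0.008,"dz": 0.5,"ax": 0.001,"ay": 0,"az": 0.001,"jaw": 0.3}
    - {"dx": -0.006,"dy": -0.008,"dz": 0.5,"ax": 0.001,"ay": 0,"az": 0.001,"jaw": 0}
    - {"dx": -0.006,"dy": -0.008,"dz": 0.5,"ax": 0.001,"ay": 0,"az": 0.001,"jaw": 0}
    - {"dx": -0.006,"dy": -0.008,"dz": 0.5,"ax": 0.001,"ay": 0,"az": 0.001,"jaw": 0}

```text
time: 16.0
position: [0.4864, 0.0165, 0.117]
tool_rot: [0.829, 0.559, 0.001, -0.0]
contact_force: [0.2, -0.0, -0.0]
grip_width: 0.0113
gripper_force: 0.0
```

Run:
```python
from h import *
s=state();print(az(),s["grip_width"],s["gripper_force"],s["contact_force"])
p=s["position"]; go([p[0],p[1],.24],68.1); go([.5927-.008*.972,.1391-.008*.2351,.26],103.6)
```

```text
(np.float64(67.95), array([ 0.001,  0.001, -1.   ]), array([0.4864, 0.0165, 0.117 ])) 0.011283765925297336 0.0 [ 0.19858949 -0.02314909 -0.04064717]
[ 5.000e-04  3.000e-04 -4.921e-01] [ 0.0002 -0.0003 -0.0008]
[ 0.5961  0.1844 -0.5714] [ 0.0003 -0.0002 -0.1981]
```

servo_tool:
  moves:
    - {"dx": 0,"dy": 0,"dz": 0,"ax": 0,"ay": 0,"az": 0,"jaw": 0}
    - {"dx": 0,"dy": 0,"dz": 0,"ax": 0,"ay": 0,"az": 0,"jaw": 0}

```text
time: 16.25
position: [0.4856, 0.0166, 0.1161]
tool_rot: [0.829, 0.559, -0.0, -0.001]
contact_force: [0.4, 1.4, -0.4]
grip_width: 0.0005
gripper_force: 0.0
```

The fingers closed fully, so the grasp missed. I'll look before doing anything else.

Run:
```python
from h import *
s=state(); print(az(),s["q"].round(3)); snap("w5")
a=viewer.get_image("scene"); b=viewer.get_image("side"); cv2.imwrite("raw_scene5.png",a);cv2.imwrite("raw_side5.png",b)
def crop(im,c,w=75,h=56,k=400/150):
    u,v=proj(c,s["position"])[0].astype(int); print(u,v); v=max(v,h);u=max(u,w)
    return cv2.resize(im[v-h:v+h,u-w:u+w],(400,300),interpolation=cv2.INTER_CUBIC)
w=cv2.imread("raw_w5.png")
cv2.imwrite("pics/miss.png",np.vstack([np.hstack([crop(a,cal["scene"]),crop(b,cal["side"])]),np.hstack([cv2.resize(w,(400,300)),cv2.resize(w[150:360,140:420],(400,300))])]))
```

```text
(np.float64(67.94), array([-0.001,  0.001, -1.   ]), array([0.4856, 0.0166, 0.1161])) [-1.970e-01  2.070e-01  1.786e+00  1.000e-03  1.150e+00  1.880e-01]
335 209
244 180
```

View pics/miss.png

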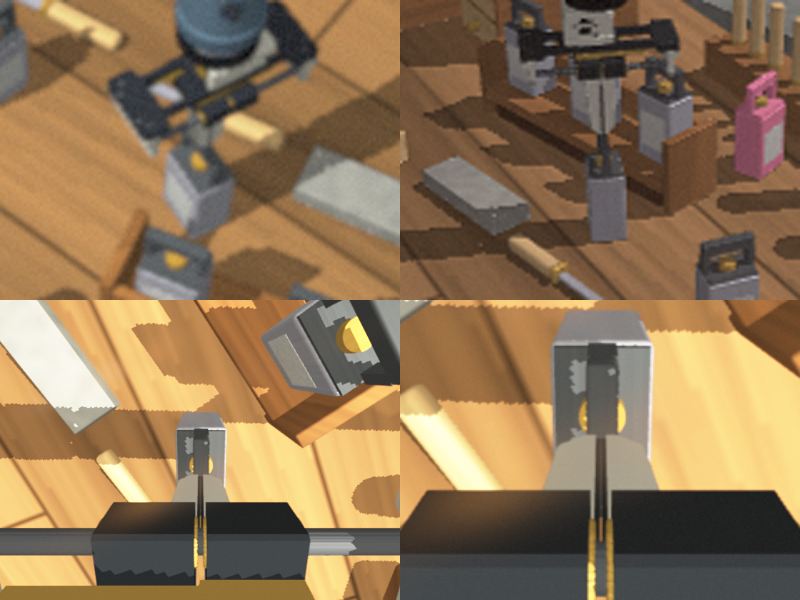

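Run:
```python
from h import *
c=dict(np.load("w5.npz")); c3=dict(np.load("w3.npz")); c4=dict(np.load("w4.npz"))
u=np.array([np.cos(np.radians(68)),np.sin(np.radians(68)),0]);v=np.array([u[1],-u[0],0]);o=np.array([.4866,.0161,0])
P={"barfar":o+.031*u+[0,0,.138],"barnear":o-.031*u+[0,0,.138],"bodyFL":o+.031*u-.023*v+[0,0,.1],"bodyFR":o+.031*u+.023*v+[0,0,.1],"tcp":state()["position"]}
for n,p in P.items(): print(n,proj(c,p).round(1),"w3",proj(c3,p).round(1),"w4",proj(c4,p).round(1))
g=lambda x,y:((x-400+.5)/1.4286-.5+140,(y-300+.5)/1.4286-.5+150)
print("seen",g(602,345),g(554,347),g(652,347), "triFL",tri([(c,g(554,347)),(c3,((524+.5)/3-.5+82,(239+.5)/3-.5+30))]),"FR",tri([(c,g(652,347)),(c3,((645.5)/3-.5+82,(244.5)/3-.5+30))]))
```

```text
barfar [[281.8 194.3]] w3 [[275.8 109.4]] w4 [[197.4 217. ]]
barnear [[281.8 302.8]] w3 [[272.6 173.9]] w4 [[171.8 254.5]]
bodyFL [[243.8 178.9]] w3 [[254.2 107.3]] w4 [[189.  198.5]]
bodyFR [[319.4 178.8]] w3 [[298.1 109.8]] w4 [[218.1 217.6]]
tcp [[279.6 235.9]] w3 [[273.3 139.9]] w4 [[187.9 229.4]]
seen (281.24716505669886, 181.34936301273973) (247.64783704325913, 182.74933501329974) (316.2464650706986, 182.74933501329974) triFL (array([0.4785262 , 0.05081567, 0.10248226]), np.float64(0.017186937113613247)) FR (array([0.51703177, 0.03582271, 0.10484309]), np.float64(0.3122287791214581))
```

servo_tool:
  moves:
    - {"dx": 0,"dy": 0,"dz": -0.03,"ax": 0,"ay": 0,"az": 0,"jaw": 0.36}
    - {"dx": 0,"dy": 0,"dz": -0.03,"ax": 0,"ay": 0,"az": 0,"jaw": 0.36}
    - {"dx": 0,"dy": 0,"dz": -0.03,"ax": 0,"ay": 0,"az": 0,"jaw": 0.36}
    - {"dx": 0,"dy": 0,"dz": 0,"ax": 0,"ay": 0,"az": 0,"jaw": 0.36}
    - {"dx": 0,"dy": 0,"dz": 0.03,"ax": 0,"ay": 0,"az": 0,"jaw": 0.36}

```text
time: 17.02
position: [0.4853, 0.0167, 0.1076]
tool_rot: [0.829, 0.559, -0.0, -0.001]
contact_force: [-0.3, -0.7, 0.6]
grip_width: 0.0332
gripper_force: 0.0
```

Run:
```python
from h import *
s=state(); print(az(),s["contact_force"],s["grip_width"],env.grip_depth); print([x for x in dir(env) if x[0]!='_'])
# fingertip pixel check: finger tips in wrist view
snap("w6"); a=viewer.get_image("side"); cv2.imwrite("raw_side6.png",a)
W=cv2.imread("raw_w6.png"); c=wcal(s); T=np.eye(4)
M=R.from_quat(s["tool_rot"]).as_matrix(); p=s["position"]
for z in(0,-.01,-.02,-.03): print(z,proj(c,p+M@[0,.016,z]).round(0),proj(cal["side"],p+M@[0,.016,z]).round(0))
u,v=proj(cal["side"],p)[0].astype(int)
cv2.imwrite("pics/m2.png",np.hstack([cv2.resize(W[150:360,210:350],(400,600)),cv2.resize(a[v-45:v+45,u-30:u+30],(400,600),interpolation=cv2.INTER_CUBIC)]))
```

```text
(np.float64(67.94), array([-0.002,  0.001, -1.   ]), array([0.4853, 0.0167, 0.1076])) [-0.32656425 -0.72040421  0.57074415] 0.033208172315574255 0.0188
['PlanningError', 'grip_depth']
0 [[307. 236.]] [[249. 183.]]
-0.01 [[308. 242.]] [[249. 180.]]
-0.02 [[310. 249.]] [[249. 178.]]
-0.03 [[311. 257.]] [[249. 175.]]
```

View pics/m2.png

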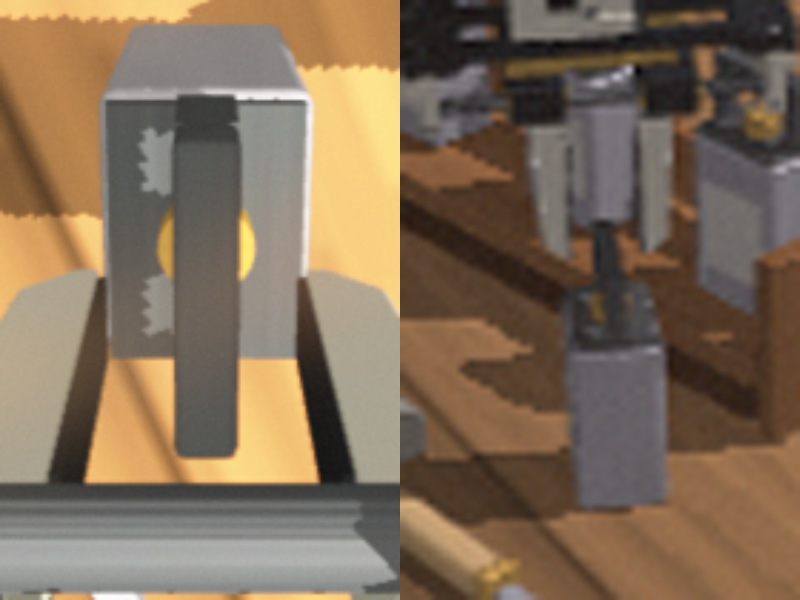

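servo_tool:
  moves:
    - {"dx": 0,"dy": 0,"dz": 0.03,"ax": 0,"ay": 0,"az": 0,"jaw": 0.36}
    - {"dx": 0,"dy": 0,"dz": 0.06,"ax": 0,"ay": 0,"az": 0,"jaw": 0.36}
    - {"dx": 0,"dy": 0,"dz": 0.06,"ax": 0,"ay": 0,"az": 0,"jaw": 0.36}

```text
time: 17.5
position: [0.4849, 0.0168, 0.0926]
tool_rot: [0.829, 0.559, -0.001, -0.001]
contact_force: [-0.1, 0.4, 0.5]
grip_width: 0.0335
gripper_force: 0.0
```

servo_tool:
  moves:
    - {"dx": 0,"dy": 0,"dz": 0.015,"ax": 0,"ay": 0,"az": 0,"jaw": 0.36}
    - {"dx": 0,"dy": 0,"dz": 0.015,"ax": 0,"ay": 0,"az": 0,"jaw": 0.1}
    - {"dx": 0,"dy": 0,"dz": 0.015,"ax": 0,"ay": 0,"az": 0,"jaw": 0}
    - {"dx": 0,"dy": 0,"dz": 0.015,"ax": 0,"ay": 0,"az": 0,"jaw": 0}
    - {"dx": 0,"dy": 0,"dz": 0.015,"ax": 0,"ay": 0,"az": 0,"jaw": 0}

```text
time: 18.12
position: [0.4856, 0.0166, 0.0897]
tool_rot: [0.829, 0.559, -0.0, -0.001]
contact_force: [0.7, -0.1, -0.3]
grip_width: 0.0118
gripper_force: 30.0
```

Run:
```python
from h import *
p=state()["position"]; print(az()); go([p[0],p[1],.29],67.94); go([.5927-.008*.972,.1391-.008*.2351,.29],103.6)
```

```text
(np.float64(67.94), array([-0.001,  0.001, -1.   ]), array([0.4856, 0.0166, 0.0897]))
[ 5.000e-04 -1.100e-03 -8.011e-01] [-0.0004 -0.0002 -0.    ]
[ 0.5967  0.1858 -0.801 ] [-0.0004 -0.0003 -0.1981]
```

servo_tool:
  moves:
    - {"dx": 0,"dy": 0,"dz": -0.2,"ax": 0,"ay": 0,"az": 0,"jaw": 0}
    - {"dx": 0,"dy": 0,"dz": -0.4,"ax": 0,"ay": 0,"az": 0,"jaw": 0}
    - {"dx": 0,"dy": 0,"dz": -0.6,"ax": 0,"ay": 0,"az": 0,"jaw": 0}
    - {"dx": 0,"dy": 0,"dz": -0.8,"ax": 0,"ay": 0,"az": 0,"jaw": 0}
    - {"dx": 0.2,"dy": 0.062,"dz": -0.8,"ax": 0,"ay": 0,"az": -0.066,"jaw": 0}
    - {"dx": 0.4,"dy": 0.124,"dz": -0.8,"ax": 0,"ay": 0,"az": -0.132,"jaw": 0}
    - {"dx": 0.597,"dy": 0.186,"dz": -0.8,"ax": 0,"ay": 0,"az": -0.198,"jaw": 0}
    - {"dx": 0.597,"dy": 0.186,"dz": -0.8,"ax": 0,"ay": 0,"az": -0.198,"jaw": 0}

```text
time: 19.12
position: [0.5859, 0.1402, 0.2874]
tool_rot: [0.616, 0.788, -0.0, -0.002]
contact_force: [-1.3, 0.1, -2.3]
grip_width: 0.0115
gripper_force: 30.0
```

Run:
```python
from h import *
s=state();p=s["position"]; print(az(),s["grip_width"],s["contact_force"])
for z in(.18,.138,.1355): go([.5849,.1372,z],103.6)
# lateral check: w7 view of held bar vs row bars
snap("w7"); W=cv2.imread("raw_w7.png"); c=wcal(s)
```

```text
(np.float64(103.96), array([-0.004,  0.002, -1.   ]), array([0.5859, 0.1402, 0.2874])) 0.011548176798387405 [-1.27762126  0.09955963 -2.26307345]
[-0.0118 -0.0052  0.4295] [-0.0011 -0.0009  0.002 ]
[-0.0123 -0.0046  0.5975] [-0.0011 -0.0009  0.002 ]
[-0.0123 -0.0046  0.6075] [-0.0011 -0.0009  0.002 ]
```

servo_tool:
  moves:
    - {"dx": -0.012,"dy": -0.005,"dz": 0.1,"ax": -0.001,"ay": -0.001,"az": 0.002,"jaw": 0}
    - {"dx": -0.012,"dy": -0.005,"dz": 0.2,"ax": -0.001,"ay": -0.001,"az": 0.002,"jaw": 0}
    - {"dx": -0.012,"dy": -0.005,"dz": 0.2,"ax": -0.001,"ay": -0.001,"az": 0.002,"jaw": 0}
    - {"dx": -0.012,"dy": -0.005,"dz": 0.2,"ax": -0.001,"ay": -0.001,"az": 0.002,"jaw": 0}

```text
time: 19.68
position: [0.5846, 0.1339, 0.2405]
tool_rot: [0.621, 0.784, 0.001, 0.002]
contact_force: [0.4, 0.9, -2.1]
grip_width: 0.0118
gripper_force: 30.0
```

Run:
```python
from h import *
s=state();print(az(),s["contact_force"])
for z in(.18,.139,.1355): go([.5849,.1372,z],103.6)
```

```text
(np.float64(103.17), array([ 0.003, -0.001, -1.   ]), array([0.5846, 0.1339, 0.2405])) [ 0.4440763   0.93441391 -2.14910508]
[0.0129 0.0034 0.2421] [ 0.0009  0.0006 -0.0024]
[0.0132 0.0029 0.4061] [ 0.0009  0.0006 -0.0024]
[0.0133 0.0029 0.4201] [ 0.0009  0.0006 -0.0024]
```

servo_tool:
  moves:
    - {"dx": 0.013,"dy": 0.003,"dz": 0.12,"ax": 0.001,"ay": 0.0005,"az": -0.002,"jaw": 0}
    - {"dx": 0.013,"dy": 0.003,"dz": 0.2,"ax": 0.001,"ay": 0.0005,"az": -0.002,"jaw": 0}
    - {"dx": 0.013,"dy": 0.003,"dz": 0.2,"ax": 0.001,"ay": 0.0005,"az": -0.002,"jaw": 0}
    - {"dx": 0.013,"dy": 0.003,"dz": 0.2,"ax": 0.001,"ay": 0.0005,"az": -0.002,"jaw": 0}

```text
time: 20.18
position: [0.5855, 0.1374, 0.1914]
tool_rot: [0.619, 0.786, 0.0, 0.001]
contact_force: [0.8, 0.0, -1.6]
grip_width: 0.0116
gripper_force: 30.0
```

Run:
```python
from h import *
s=state();print(az(),s["contact_force"])
for z in(.139,.1355): go([.5849,.1372,z],103.6)
```

```text
(np.float64(103.56), array([ 0.002, -0.   , -1.   ]), array([0.5855, 0.1374, 0.1914])) [ 0.78869668  0.00189404 -1.64421965]
[ 0.     -0.0029  0.2096] [ 0.0005  0.0002 -0.0002]
[ 0.     -0.0029  0.2236] [ 0.0005  0.0002 -0.0002]
```

servo_tool:
  moves:
    - {"dx": 0,"dy": -0.002,"dz": 0.12,"ax": 0.0005,"ay": 0,"az": 0,"jaw": 0}
    - {"dx": 0,"dy": -0.002,"dz": 0.2,"ax": 0.0005,"ay": 0,"az": 0,"jaw": 0}
    - {"dx": 0,"dy": -0.002,"dz": 0.215,"ax": 0.0005,"ay": 0,"az": 0,"jaw": 0}
    - {"dx": 0,"dy": -0.002,"dz": 0.223,"ax": 0.0005,"ay": 0,"az": 0,"jaw": 0}
    - {"dx": 0,"dy": -0.002,"dz": 0.223,"ax": 0.0005,"ay": 0,"az": 0,"jaw": 0}

```text
time: 20.8
position: [0.585, 0.1372, 0.1356]
tool_rot: [0.619, 0.786, -0.0, 0.0]
contact_force: [-0.3, -0.3, -0.6]
grip_width: 0.0118
gripper_force: 30.0
```

Run:
```python
from h import *
s=state();print(az(),s["contact_force"])
go([.5927,.1391,s["position"][2]],103.6)
```

```text
(np.float64(103.58), array([ 0.   , -0.001, -1.   ]), array([0.585 , 0.1372, 0.1356])) [-0.28375811 -0.25307687 -0.63962122]
[-0.      0.0317  0.    ] [ 0.      0.0003 -0.0001]
```

servo_tool:
  moves:
    - {"dx": 0,"dy": 0.015,"dz": 0.002,"ax": 0,"ay": 0,"az": 0,"jaw": 0}
    - {"dx": 0,"dy": 0.026,"dz": 0.002,"ax": 0,"ay": 0,"az": 0,"jaw": 0}
    - {"dx": 0,"dy": 0.03,"dz": 0.002,"ax": 0,"ay": 0,"az": 0,"jaw": 0}
    - {"dx": 0,"dy": 0.03,"dz": 0.002,"ax": 0,"ay": 0,"az": 0,"jaw": 0}

```text
time: 21.3
position: [0.5913, 0.1382, 0.1357]
tool_rot: [0.618, 0.786, -0.001, 0.0]
contact_force: [-4.5, -2.3, 8.6]
grip_width: 0.0119
gripper_force: 30.0
```

servo_tool:
  moves:
    - {"dx": 0,"dy": 0.004,"dz": 0,"ax": 0,"ay": 0,"az": 0,"jaw": 0}
    - {"dx": 0,"dy": 0.004,"dz": 0,"ax": 0,"ay": 0,"az": 0,"jaw": 0}

```text
time: 21.55
position: [0.5921, 0.1384, 0.1358]
tool_rot: [0.618, 0.786, -0.001, 0.0]
contact_force: [-4.5, -3.7, 9.5]
grip_width: 0.0121
gripper_force: 30.0
```

servo_tool:
  moves:
    - {"dx": 0,"dy": 0,"dz": -0.002,"ax": 0,"ay": 0,"az": 0,"jaw": 0}
    - {"dx": 0,"dy": 0.004,"dz": -0.002,"ax": 0,"ay": 0,"az": 0,"jaw": 0}
    - {"dx": 0,"dy": 0.004,"dz": -0.002,"ax": 0,"ay": 0,"az": 0,"jaw": 0}

```text
time: 21.92
position: [0.5927, 0.1386, 0.1359]
tool_rot: [0.618, 0.786, -0.002, -0.0]
contact_force: [-5.0, -3.5, 8.1]
grip_width: 0.0123
gripper_force: 30.0
```

servo_tool:
  moves:
    - {"dx": 0,"dy": 0.006,"dz": -0.002,"ax": 0,"ay": 0,"az": 0,"jaw": 0}
    - {"dx": 0,"dy": 0.006,"dz": -0.002,"ax": 0,"ay": 0,"az": 0,"jaw": 0}

```text
time: 22.18
position: [0.595, 0.1397, 0.1354]
tool_rot: [0.619, 0.786, -0.001, -0.0]
contact_force: [-2.5, -1.0, 5.7]
grip_width: 0.0117
gripper_force: 30.0
```

servo_tool:
  moves:
    - {"dx": 0,"dy": 0.006,"dz": -0.001,"ax": 0,"ay": 0,"az": 0,"jaw": 0}
    - {"dx": 0,"dy": 0.006,"dz": -0.001,"ax": 0,"ay": 0,"az": 0,"jaw": 0}

```text
time: 22.42
position: [0.5954, 0.1399, 0.1355]
tool_rot: [0.619, 0.786, -0.002, -0.001]
contact_force: [-5.9, -1.3, 7.3]
grip_width: 0.0115
gripper_force: 30.0
```

servo_tool:
  moves:
    - {"dx": 0,"dy": 0.006,"dz": -0.001,"ax": 0,"ay": 0,"az": 0,"jaw": 0}
    - {"dx": 0,"dy": 0.006,"dz": -0.001,"ax": 0,"ay": 0,"az": 0,"jaw": 0}

```text
time: 22.68
position: [0.596, 0.1401, 0.1357]
tool_rot: [0.619, 0.786, -0.002, -0.002]
contact_force: [-8.6, -2.9, 8.4]
grip_width: 0.0119
gripper_force: 30.0
```

Run:
```python
from h import *
s=state();print(az(),s["contact_force"]); snap("w8")
```

```text
(np.float64(103.57), array([-0.005, -0.002, -1.   ]), array([0.596 , 0.1401, 0.1357])) [-8.57268401 -2.92591381  8.4339372 ]
```

servo_tool:
  moves:
    - {"dx": 0,"dy": -0.006,"dz": 0,"ax": 0,"ay": 0,"az": 0,"jaw": 0}
    - {"dx": 0,"dy": -0.006,"dz": 0,"ax": 0,"ay": 0,"az": 0,"jaw": 0.3}
    - {"dx": 0,"dy": -0.006,"dz": 0,"ax": 0,"ay": 0,"az": 0,"jaw": 0.3}
    - {"dx": 0,"dy": -0.006,"dz": 0,"ax": 0,"ay": 0,"az": 0,"jaw": 0.3}
    - {"dx": 0,"dy": -0.006,"dz": -0.2,"ax": 0,"ay": 0,"az": 0,"jaw": 0.3}
    - {"dx": 0,"dy": -0.006,"dz": -0.45,"ax": 0,"ay": 0,"az": 0,"jaw": 0.3}
    - {"dx": -0.3,"dy": -0.006,"dz": -0.7,"ax": 0,"ay": 0,"az": 0,"jaw": 0.4}
    - {"dx": -0.4,"dy": -0.006,"dz": -0.9,"ax": 0,"ay": 0,"az": 0,"jaw": 0.4}

```text
time: 23.72
position: [0.6164, 0.0574, 0.3391]
tool_rot: [0.618, 0.786, -0.001, -0.001]
contact_force: [1.5, -0.4, 0.0]
grip_width: 0.0372
gripper_force: 0.0
```

Run:
```python
from h import *
s=state();print(az(),s["contact_force"],s["q"].round(2)); 
go([.595,.10,.36],103.6); go([.5977,-.30,.30],-10); go([.4977,-.2536,.25],-10)
```

```text
(np.float64(103.62), array([-0.003, -0.001, -1.   ]), array([0.6164, 0.0574, 0.3391])) [ 1.54433561 -0.35706578  0.02033193] [-0.09  0.34  1.05 -0.    1.75 -0.32]
[ 0.1857 -0.0435 -0.0837] [-0.001   0.0001  0.0001]
[-1.3718 -0.409   0.1578] [-6.000e-04  1.000e-03  6.312e-01]
[-1.0972 -0.7534  0.3588] [-6.000e-04  1.000e-03  6.312e-01]
```

Run:
```python
from h import *
snap("w9")
go([.5,-.12,.30],30)
```

```text
[-0.5591 -0.6263  0.1861] [3.400e-03 4.000e-04 4.077e-01]
```

servo_tool:
  moves:
    - {"dx": -0.559,"dy": -0.626,"dz": 0.1,"ax": 0.002,"ay": 0,"az": 0.408,"jaw": 0.36}
    - {"dx": -0.559,"dy": -0.626,"dz": 0.186,"ax": 0.002,"ay": 0,"az": 0.408,"jaw": 0.36}
    - {"dx": -0.559,"dy": -0.626,"dz": 0.186,"ax": 0.002,"ay": 0,"az": 0.408,"jaw": 0.36}
    - {"dx": -0.559,"dy": -0.626,"dz": 0.186,"ax": 0.002,"ay": 0,"az": 0.408,"jaw": 0.36}
    - {"dx": -0.559,"dy": -0.626,"dz": 0.186,"ax": 0.002,"ay": 0,"az": 0.408,"jaw": 0.36}
    - {"dx": -0.559,"dy": -0.626,"dz": 0.186,"ax": 0.002,"ay": 0,"az": 0.408,"jaw": 0.36}
    - {"dx": -0.559,"dy": -0.626,"dz": 0.186,"ax": 0.002,"ay": 0,"az": 0.408,"jaw": 0.36}
    - {"dx": -0.559,"dy": -0.626,"dz": 0.186,"ax": 0.002,"ay": 0,"az": 0.408,"jaw": 0.36}

```text
time: 24.78
position: [0.4971, -0.1143, 0.2919]
tool_rot: [0.965, 0.261, -0.003, -0.002]
contact_force: [0.2, -0.3, 0.6]
grip_width: 0.0336
gripper_force: 0.0
```

Run:
```python
from h import *
print(az());go([.4977,-.2534,.21],-10)
```

```text
(np.float64(30.22), array([-0.008,  0.002, -1.   ]), array([ 0.4971, -0.1143,  0.2919]))
[-0.2761  0.4837  0.3269] [-0.0009  0.0024  0.2234]
```

servo_tool:
  moves:
    - {"dx": -0.276,"dy": 0.484,"dz": 0.1,"ax": -0.001,"ay": 0.002,"az": 0.223,"jaw": 0.36}
    - {"dx": -0.276,"dy": 0.484,"dz": 0.1,"ax": -0.001,"ay": 0.002,"az": 0.223,"jaw": 0.36}
    - {"dx": -0.276,"dy": 0.484,"dz": 0.2,"ax": -0.001,"ay": 0.002,"az": 0.223,"jaw": 0.36}
    - {"dx": -0.276,"dy": 0.484,"dz": 0.326,"ax": -0.001,"ay": 0.002,"az": 0.223,"jaw": 0.36}
    - {"dx": -0.276,"dy": 0.484,"dz": 0.326,"ax": -0.001,"ay": 0.002,"az": 0.223,"jaw": 0.36}
    - {"dx": -0.276,"dy": 0.484,"dz": 0.326,"ax": -0.001,"ay": 0.002,"az": 0.223,"jaw": 0.36}
    - {"dx": -0.276,"dy": 0.484,"dz": 0.326,"ax": -0.001,"ay": 0.002,"az": 0.223,"jaw": 0.36}

```text
time: 25.65
position: [0.4984, -0.2537, 0.2121]
tool_rot: [0.996, -0.086, 0.001, 0.001]
contact_force: [0.9, -0.8, 0.3]
grip_width: 0.0336
gripper_force: 0.0
```

Run:
```python
from h import *
print(az());go([.4977,-.2534,.0895],-10)
```

```text
(np.float64(-9.83), array([ 0.001, -0.002, -1.   ]), array([ 0.4984, -0.2537,  0.2121]))
[-0.0035 -0.0018  0.4906] [ 0.0007 -0.0005  0.0009]
```

servo_tool:
  moves:
    - {"dx": -0.003,"dy": -0.001,"dz": 0.2,"ax": 0,"ay": 0,"az": 0.001,"jaw": 0.36}
    - {"dx": -0.003,"dy": -0.001,"dz": 0.35,"ax": 0,"ay": 0,"az": 0.001,"jaw": 0.36}
    - {"dx": -0.003,"dy": -0.001,"dz": 0.49,"ax": 0,"ay": 0,"az": 0.001,"jaw": 0.36}
    - {"dx": -0.003,"dy": -0.001,"dz": 0.49,"ax": 0,"ay": 0,"az": 0.001,"jaw": 0.36}
    - {"dx": -0.003,"dy": -0.001,"dz": 0.49,"ax": 0,"ay": 0,"az": 0.001,"jaw": 0.1}
    - {"dx": -0.003,"dy": -0.001,"dz": 0.49,"ax": 0,"ay": 0,"az": 0.001,"jaw": 0}
    - {"dx": -0.003,"dy": -0.001,"dz": 0.49,"ax": 0,"ay": 0,"az": 0.001,"jaw": 0}
    - {"dx": -0.003,"dy": -0.001,"dz": 0.49,"ax": 0,"ay": 0,"az": 0.001,"jaw": 0}

```text
time: 26.65
position: [0.4977, -0.2534, 0.0895]
tool_rot: [0.996, -0.089, 0.001, 0.001]
contact_force: [0.5, 2.1, 6.7]
grip_width: 0.0116
gripper_force: 30.0
```

Run:
```python
from h import *
s=state();print(az(),s["grip_width"],s["gripper_force"],s["contact_force"]);p=s["position"]
go([.48,-.1,.30],55)
```

```text
(np.float64(-10.18), array([ 0.002, -0.002, -1.   ]), array([ 0.4977, -0.2534,  0.0895])) 0.011629100302205212 29.99256134033203 [0.46426368 2.14309936 6.741658  ]
[-0.1767 -0.5904 -0.8429] [ 7.000e-04 -3.000e-04 -3.621e-01]
```

servo_tool:
  moves:
    - {"dx": 0,"dy": 0,"dz": -0.2,"ax": 0,"ay": 0,"az": 0,"jaw": 0}
    - {"dx": 0,"dy": 0,"dz": -0.4,"ax": 0,"ay": 0,"az": 0,"jaw": 0}
    - {"dx": 0,"dy": 0,"dz": -0.6,"ax": 0,"ay": 0,"az": 0,"jaw": 0}
    - {"dx": -0.04,"dy": -0.12,"dz": -0.84,"ax": 0,"ay": 0,"az": -0.06,"jaw": 0}
    - {"dx": -0.08,"dy": -0.24,"dz": -0.84,"ax": 0,"ay": 0,"az": -0.12,"jaw": 0}
    - {"dx": -0.12,"dy": -0.4,"dz": -0.84,"ax": 0,"ay": 0,"az": -0.18,"jaw": 0}
    - {"dx": -0.177,"dy": -0.59,"dz": -0.84,"ax": 0,"ay": 0,"az": -0.24,"jaw": 0}
    - {"dx": -0.177,"dy": -0.59,"dz": -0.84,"ax": 0,"ay": 0,"az": -0.3,"jaw": 0}

```text
time: 27.65
position: [0.4781, -0.0966, 0.2978]
tool_rot: [0.927, 0.376, -0.001, -0.001]
contact_force: [0.9, -0.7, -5.2]
grip_width: 0.0119
gripper_force: 30.0
```

Run:
```python
from h import *
s=state();print(az(),s["grip_width"],s["contact_force"])
go([.47,.08,.31],90)
```

```text
(np.float64(44.11), array([-0.002,  0.001, -1.   ]), array([ 0.4781, -0.0966,  0.2978])) 0.011899949362108893 [ 0.91238854 -0.7082892  -5.22609637]
[ 0.4684 -0.53   -0.0482] [-0.0008 -0.     -0.2549]
```

servo_tool:
  moves:
    - {"dx": 0.15,"dy": -0.17,"dz": -0.048,"ax": 0,"ay": 0,"az": -0.07,"jaw": 0}
    - {"dx": 0.3,"dy": -0.34,"dz": -0.048,"ax": 0,"ay": 0,"az": -0.13,"jaw": 0}
    - {"dx": 0.468,"dy": -0.53,"dz": -0.048,"ax": 0,"ay": 0,"az": -0.19,"jaw": 0}
    - {"dx": 0.468,"dy": -0.53,"dz": -0.048,"ax": 0,"ay": 0,"az": -0.255,"jaw": 0}
    - {"dx": 0.468,"dy": -0.53,"dz": -0.048,"ax": 0,"ay": 0,"az": -0.255,"jaw": 0}

```text
time: 28.28
position: [0.4721, 0.0778, 0.3092]
tool_rot: [0.708, 0.706, -0.001, -0.001]
contact_force: [-0.5, -0.8, -4.5]
grip_width: 0.0115
gripper_force: 30.0
```

Run:
```python
from h import *
s=state();print(az(),s["grip_width"],s["contact_force"])
go([.5534,.2777,.30],103.6)
```

```text
(np.float64(89.78), array([-0.003, -0.001, -1.   ]), array([0.4721, 0.0778, 0.3092])) 0.011535363793788637 [-0.4720704  -0.76550309 -4.51545087]
[0.801  0.3224 0.0353] [-0.0009  0.0002 -0.0768]
```

servo_tool:
  moves:
    - {"dx": 0.2,"dy": 0.08,"dz": 0,"ax": 0,"ay": 0,"az": -0.02,"jaw": 0}
    - {"dx": 0.4,"dy": 0.16,"dz": 0,"ax": 0,"ay": 0,"az": -0.04,"jaw": 0}
    - {"dx": 0.6,"dy": 0.24,"dz": 0.02,"ax": 0,"ay": 0,"az": -0.06,"jaw": 0}
    - {"dx": 0.75,"dy": 0.3,"dz": 0.035,"ax": 0,"ay": 0,"az": -0.077,"jaw": 0}
    - {"dx": 0.801,"dy": 0.322,"dz": 0.035,"ax": 0,"ay": 0,"az": -0.077,"jaw": 0}
    - {"dx": 0.801,"dy": 0.322,"dz": 0.035,"ax": 0,"ay": 0,"az": -0.077,"jaw": 0}
    - {"dx": 0.801,"dy": 0.322,"dz": 0.035,"ax": 0,"ay": 0,"az": -0.077,"jaw": 0}
    - {"dx": 0.801,"dy": 0.322,"dz": 0.035,"ax": 0,"ay": 0,"az": -0.077,"jaw": 0}

```text
time: 29.28
position: [0.5553, 0.2748, 0.3014]
tool_rot: [0.621, 0.784, -0.0, -0.0]
contact_force: [0.0, 0.7, -4.7]
grip_width: 0.0119
gripper_force: 30.0
```

Run:
```python
from h import *
s=state();print(az(),s["grip_width"],s["contact_force"])
go([.5534,.2777,.19],103.6)
```

```text
(np.float64(103.2), array([-0.001, -0.001, -1.   ]), array([0.5553, 0.2748, 0.3014])) 0.011910983764687928 [ 0.02221294  0.71866261 -4.73663232]
[ 0.0132 -0.0044  0.4456] [-0.0003  0.0001 -0.0022]
```

servo_tool:
  moves:
    - {"dx": 0.013,"dy": -0.0045,"dz": 0,"ax": 0,"ay": 0,"az": -0.002,"jaw": 0}
    - {"dx": 0.013,"dy": -0.0045,"dz": 0.15,"ax": 0,"ay": 0,"az": -0.002,"jaw": 0}
    - {"dx": 0.013,"dy": -0.0045,"dz": 0.3,"ax": 0,"ay": 0,"az": -0.002,"jaw": 0}
    - {"dx": 0.013,"dy": -0.0045,"dz": 0.4,"ax": 0,"ay": 0,"az": -0.002,"jaw": 0}
    - {"dx": 0.013,"dy": -0.0045,"dz": 0.4,"ax": 0,"ay": 0,"az": -0.002,"jaw": 0}
    - {"dx": 0.013,"dy": -0.0045,"dz": 0.4,"ax": 0,"ay": 0,"az": -0.002,"jaw": 0}

```text
time: 30.02
position: [0.5542, 0.279, 0.2024]
tool_rot: [0.618, 0.786, 0.0, 0.0]
contact_force: [0.0, 0.3, -3.2]
grip_width: 0.0115
gripper_force: 30.0
```

Run:
```python
from h import *
s=state();print(az(),s["grip_width"],s["contact_force"])
go([.5534,.2777,.1355],103.6)
```

```text
(np.float64(103.65), array([ 0.001,  0.   , -1.   ]), array([0.5542, 0.279 , 0.2024])) 0.011471629711014815 [ 0.01542669  0.26720623 -3.16402323]
[-0.0044 -0.0046  0.2674] [0.0003 0.     0.0003]
```

servo_tool:
  moves:
    - {"dx": -0.004,"dy": -0.0045,"dz": 0.1,"ax": 0,"ay": 0,"az": 0,"jaw": 0}
    - {"dx": -0.004,"dy": -0.0045,"dz": 0.2,"ax": 0,"ay": 0,"az": 0,"jaw": 0}
    - {"dx": -0.004,"dy": -0.0045,"dz": 0.25,"ax": 0,"ay": 0,"az": 0,"jaw": 0}
    - {"dx": -0.004,"dy": -0.0045,"dz": 0.267,"ax": 0,"ay": 0,"az": 0,"jaw": 0}
    - {"dx": -0.004,"dy": -0.0045,"dz": 0.267,"ax": 0,"ay": 0,"az": 0,"jaw": 0}

```text
time: 30.65
position: [0.5536, 0.2778, 0.1359]
tool_rot: [0.618, 0.786, 0.001, 0.001]
contact_force: [-0.7, -0.6, -0.0]
grip_width: 0.012
gripper_force: 30.0
```

Run:
```python
from h import *
s=state();print(az(),s["grip_width"],s["contact_force"])
go([.5612,.2796,.1355],103.6)
```

```text
(np.float64(103.65), array([ 0.002,  0.   , -1.   ]), array([0.5536, 0.2778, 0.1359])) 0.01198550664219948 [-0.66738321 -0.58962682 -0.00345498]
[-0.0001  0.0311  0.0016] [0.0005 0.0001 0.0003]
```

servo_tool:
  moves:
    - {"dx": 0,"dy": 0.015,"dz": 0,"ax": 0,"ay": 0,"az": 0,"jaw": 0}
    - {"dx": 0,"dy": 0.026,"dz": 0,"ax": 0,"ay": 0,"az": 0,"jaw": 0}
    - {"dx": 0,"dy": 0.031,"dz": 0,"ax": 0,"ay": 0,"az": 0,"jaw": 0}
    - {"dx": 0,"dy": 0.031,"dz": 0,"ax": 0,"ay": 0,"az": 0,"jaw": 0}

```text
time: 31.15
position: [0.5598, 0.279, 0.1363]
tool_rot: [0.618, 0.786, -0.001, -0.0]
contact_force: [-5.6, -3.3, 8.7]
grip_width: 0.0123
gripper_force: 30.6
```

servo_tool:
  moves:
    - {"dx": 0,"dy": 0.006,"dz": 0,"ax": 0,"ay": 0,"az": 0,"jaw": 0}
    - {"dx": 0,"dy": 0.006,"dz": 0,"ax": 0,"ay": 0,"az": 0,"jaw": 0}

```text
time: 31.4
position: [0.5614, 0.2794, 0.1363]
tool_rot: [0.618, 0.786, -0.001, -0.0]
contact_force: [-5.6, -2.8, 9.2]
grip_width: 0.0118
gripper_force: 30.0
```

servo_tool:
  moves:
    - {"dx": 0,"dy": 0.006,"dz": 0,"ax": 0,"ay": 0,"az": 0,"jaw": 0}
    - {"dx": 0,"dy": 0.006,"dz": 0,"ax": 0,"ay": 0,"az": 0,"jaw": 0}

```text
time: 31.65
position: [0.563, 0.2798, 0.1364]
tool_rot: [0.618, 0.786, -0.0, 0.0]
contact_force: [-4.8, -3.7, 8.9]
grip_width: 0.0118
gripper_force: 30.0
```

servo_tool:
  moves:
    - {"dx": 0,"dy": 0.006,"dz": -0.002,"ax": 0,"ay": 0,"az": 0,"jaw": 0}
    - {"dx": 0,"dy": 0.006,"dz": -0.002,"ax": 0,"ay": 0,"az": 0,"jaw": 0}

```text
time: 31.9
position: [0.564, 0.2801, 0.1365]
tool_rot: [0.618, 0.786, -0.001, -0.0]
contact_force: [-4.7, -4.6, 7.4]
grip_width: 0.012
gripper_force: 30.0
```

servo_tool:
  moves:
    - {"dx": 0,"dy": 0.006,"dz": 0,"ax": 0,"ay": 0,"az": 0,"jaw": 0}
    - {"dx": 0,"dy": 0.006,"dz": 0,"ax": 0,"ay": 0,"az": 0,"jaw": 0}

```text
time: 32.15
position: [0.5656, 0.2805, 0.1365]
tool_rot: [0.618, 0.786, -0.001, -0.0]
contact_force: [-4.3, -4.3, 7.5]
grip_width: 0.0124
gripper_force: 30.0
```

Run:
```python
from h import *
s=state();print(az(),s["contact_force"])
```

```text
(np.float64(103.66), array([-0.001, -0.001, -1.   ]), array([0.5656, 0.2805, 0.1365])) [-4.25411267 -4.2897819   7.46967149]
```

Run:
```python
from h import *
c4=dict(np.load("w4.npz")); c=lambda x,y:((x+.5)*.7-.5,(y+.5)*.7-.5)
a=np.radians(103.6);X=np.array([np.sin(a),-np.cos(a),0]);U=np.array([np.cos(a),np.sin(a),0])
W=cv2.imread("raw_w4.png"); 
# row profile across rail between mid and right, averaged over raw rows 140..165
prof=W[140:168,285:330].mean(0).round(0).astype(int); print([(285+i,*p) for i,p in enumerate(prof)])
f=lambda n,p:print(n,(p@X).round(4),(p@U).round(4))
f("mid bar",ray(c4,c(416,138),.183)); f("rail 441",ray(c4,c(441.5,220),.1)); f("rail outer 456",ray(c4,c(456,220),.1))
f("right placed",np.array([.5955,.140,0])); f("now",state()["position"]);f("right bar",ray(c4,c(415,340),.183))
```

```text
[(285, np.int64(64), np.int64(113), np.int64(172)), (286, np.int64(64), np.int64(114), np.int64(175)), (287, np.int64(65), np.int64(114), np.int64(175)), (288, np.int64(64), np.int64(112), np.int64(172)), (289, np.int64(63), np.int64(112), np.int64(172)), (290, np.int64(65), np.int64(116), np.int64(177)), (291, np.int64(68), np.int64(121), np.int64(184)), (292, np.int64(69), np.int64(123), np.int64(188)), (293, np.int64(69), np.int64(123), np.int64(187)), (294, np.int64(68), np.int64(122), np.int64(185)), (295, np.int64(68), np.int64(121), np.int64(184)), (296, np.int64(66), np.int64(120), np.int64(182)), (297, np.int64(65), np.int64(119), np.int64(181)), (298, np.int64(66), np.int64(119), np.int64(181)), (299, np.int64(67), np.int64(120), np.int64(182)), (300, np.int64(67), np.int64(120), np.int64(183)), (301, np.int64(69), np.int64(122), np.int64(185)), (302, np.int64(68), np.int64(122), np.int64(186)), (303, np.int64(69), np.int64(123), np.int64(187)), (304, np.int64(69), np.int64(124), np.int64(188)), (305, np.int64(64), np.int64(116), np.int64(176)), (306, np.int64(52), np.int64
[... 659 characters left out ...]
9), np.int64(197), np.int64(245)), (320, np.int64(120), np.int64(197), np.int64(245)), (321, np.int64(119), np.int64(197), np.int64(245)), (322, np.int64(119), np.int64(197), np.int64(245)), (323, np.int64(119), np.int64(197), np.int64(245)), (324, np.int64(120), np.int64(199), np.int64(245)), (325, np.int64(121), np.int64(200), np.int64(246)), (326, np.int64(122), np.int64(202), np.int64(246)), (327, np.int64(124), np.int64(204), np.int64(247)), (328, np.int64(126), np.int64(207), np.int64(248)), (329, np.int64(128), np.int64(210), np.int64(249))]
mid bar 0.6088 0.0685
rail 441 0.6345 -0.0012
rail outer 456 0.6475 -0.0013
right placed 0.6117 -0.004
now 0.6157 0.1396
right bar 0.6089 -0.0838
```

servo_tool:
  moves:
    - {"dx": 0,"dy": 0,"dz": -0.006,"ax": 0,"ay": 0,"az": 0,"jaw": 0}
    - {"dx": 0,"dy": 0,"dz": -0.006,"ax": 0,"ay": 0,"az": 0,"jaw": 0}

```text
time: 32.4
position: [0.5653, 0.281, 0.1363]
tool_rot: [0.618, 0.786, -0.001, -0.001]
contact_force: [-5.0, -0.7, 2.6]
grip_width: 0.0114
gripper_force: 30.0
```

Run:
```python
from h import *
s=state();print(az(),s["contact_force"],s["ft_torque"])
cv2.imwrite("raw_scene7.png",viewer.get_image("scene"));cv2.imwrite("raw_side7.png",viewer.get_image("side")); snap("w10")
# did shelf/row tins move? template shift of row_right/row_mid regions vs start
a=cv2.imread("pics/scene.png");b=cv2.imread("raw_scene7.png");a2=cv2.imread("pics/side.png");b2=cv2.imread("raw_side7.png")
def sh(a,b,x,y,w,h):
    p=cv2.matchTemplate(cv2.resize(b[y-6:y+h+6,x-6:x+w+6],None,fx=4,fy=4,interpolation=2),cv2.resize(a[y:y+h,x:x+w],None,fx=4,fy=4,interpolation=2),cv2.TM_CCOEFF_NORMED)
    _,m,_,l=cv2.minMaxLoc(p);return m,(l[0]/4-6,l[1]/4-6)
print("scene row_right tin",sh(a,b,306,235,34,36),"row_left",sh(a,b,418,280,38,34),"rail-left end",sh(a,b,300,270,30,18),"rail R",sh(a,b,400,300,50,25))
print("side end wall",sh(a2,b2,265,165,25,35),"row right tin",sh(a2,b2,258,145,20,25))
```

```text
(np.float64(103.65), array([-0.002, -0.   , -1.   ]), array([0.5653, 0.281 , 0.1363])) [-5.00235841 -0.71058187  2.56341211] [-0.27126812  1.18554944 -0.16755768]
scene row_right tin (0.8869680166244507, (0.0, 0.0)) row_left (0.7830181121826172, (0.25, 0.0)) rail-left end (0.9872395396232605, (0.0, 0.0)) rail R (0.8794360160827637, (0.25, 0.25))
side end wall (0.9927628636360168, (0.0, 0.0)) row right tin (0.8553102016448975, (-0.25, 0.0))
```

servo_tool:
  moves:
    - {"dx": 0,"dy": -0.003,"dz": 0,"ax": 0,"ay": 0,"az": 0,"jaw": 0}
    - {"dx": 0,"dy": -0.003,"dz": 0,"ax": 0,"ay": 0,"az": 0,"jaw": 0.3}
    - {"dx": 0,"dy": -0.003,"dz": 0,"ax": 0,"ay": 0,"az": 0,"jaw": 0.3}
    - {"dx": 0,"dy": -0.003,"dz": 0,"ax": 0,"ay": 0,"az": 0,"jaw": 0.3}
    - {"dx": 0,"dy": -0.003,"dz": -0.2,"ax": 0,"ay": 0,"az": 0,"jaw": 0.3}
    - {"dx": 0,"dy": -0.003,"dz": -0.45,"ax": 0,"ay": 0,"az": 0,"jaw": 0.3}
    - {"dx": -0.3,"dy": -0.003,"dz": -0.7,"ax": 0,"ay": 0,"az": 0,"jaw": 0.4}
    - {"dx": -0.55,"dy": -0.003,"dz": -0.94,"ax": 0,"ay": 0,"az": 0,"jaw": 0.4}

```text
time: 33.55
position: [0.5881, 0.1889, 0.3328]
tool_rot: [0.617, 0.787, 0.0, 0.0]
contact_force: [1.0, -0.1, 0.4]
grip_width: 0.0367
gripper_force: 0.0
```

servo_tool:
  moves:
    - {"dx": -0.12,"dy": -0.08,"dz": -0.04,"ax": 0,"ay": 0,"az": 0,"jaw": 0.4}
    - {"dx": -0.12,"dy": -0.08,"dz": -0.04,"ax": 0,"ay": 0,"az": 0,"jaw": 0.4}
    - {"dx": -0.12,"dy": -0.08,"dz": -0.04,"ax": 0,"ay": 0,"az": 0,"jaw": 0.4}

```text
time: 33.92
position: [0.5754, 0.156, 0.3407]
tool_rot: [0.618, 0.786, -0.0, -0.001]
contact_force: [-0.1, -0.1, -0.0]
grip_width: 0.0373
gripper_force: 0.0
```

Run:
```python
from h import *
print(az()); snap("w11"); im=cv2.imread("raw_w11.png"); c=dict(np.load("w11.npz"))
a=np.radians(103.6);U=np.array([np.cos(a),np.sin(a),0]);m=np.array([.5758,.2091,.183])
for k in(-144,-72,0,72,144): print(k,proj(c,m+U*k/1000).round(0))
cv2.imwrite("pics/row.png",cv2.resize(im[0:300,175:400],None,fx=2,fy=2,interpolation=cv2.INTER_CUBIC)) if 0 else None
```

```text
(np.float64(103.64), array([-0.001,  0.   , -1.   ]), array([0.5754, 0.156 , 0.3407]))
-144 [[293. 264.]]
-72 [[293. 200.]]
0 [[294. 128.]]
72 [[295.  48.]]
144 [[296. -43.]]
```

Run:
```python
from h import *
im=cv2.imread("raw_w11.png"); a=viewer.get_image("scene"); b=viewer.get_image("side")
z=lambda im,x,y,w,h,W,H:cv2.resize(im[y:y+h,x:x+w],(W,H),interpolation=cv2.INTER_CUBIC)
cv2.imwrite("pics/row.png",np.hstack([z(im,235,0,120,200,360,600),np.vstack([z(a,290,220,176,120,440,300),z(b,195,110,132,90,440,300)])]))
```

```text
(no output)
```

View pics/row.png

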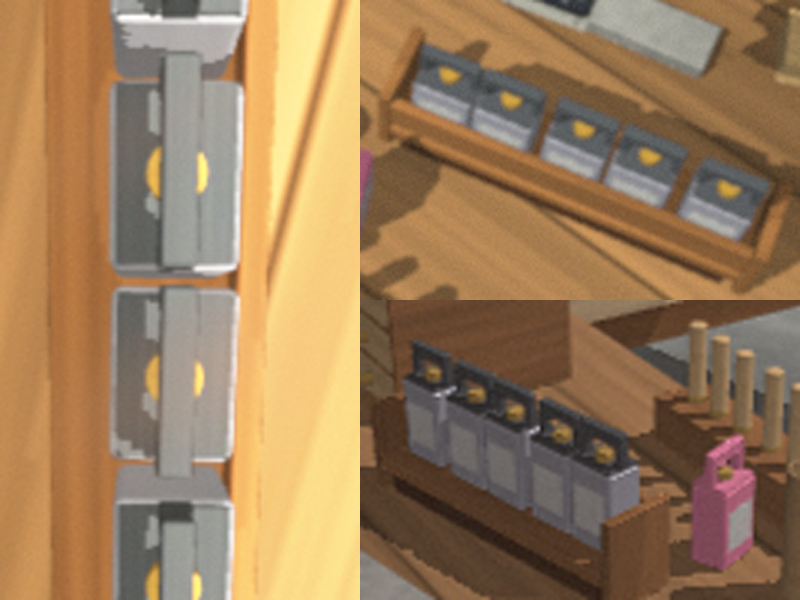

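Run:
```python
from h import *
c=dict(np.load("w11.npz")); p=lambda x,y:((x+.5)/3-.5+235,(y+.5)/3-.5)
a=np.radians(103.6);X=np.array([np.sin(a),-np.cos(a),0]);U=np.array([np.cos(a),np.sin(a),0])
def f(n,x,y,z): q=ray(c,p(x,y),z); print(n,"X",(q@X*1e3).round(1),"U",(q@U*1e3).round(1))
f("left far",182,55,.183);f("left near",180,266,.183)
f("mid far",179,288,.183);f("mid near",176,475,.183)
f("right far",178,522,.183)
for n,y in(("left far",84),("left near",266),("mid far",291),("mid near",460),("right far",505)):
  f(n+" bodyL",112,y,.145);f(n+" bodyR",238 if y<480 else 232,y,.145)
f("row_left near body",180,75,.045)
f("rowleft near top",180,18,.145)
S=cal["scene"]; g=lambda x,y:((x-360+.5)/2.5-.5+290,(y+.5)/2.5-.5+220)
D=cal["side"]; h=lambda x,y:((x-360+.5)/(10/3)-.5+195,(y-300+.5)/(10/3)-.5+110)
for n,x,y in(("rr",450,75),("pr",511,100),("mid",583,129),("pl",649,157),("rl",728,188)):
  q=ray(S,g(x,y),.155);print(n,(q@X*1e3).round(1),(q@U*1e3).round(1))
for n,x,y in(("rl",433,373),("pl",476,393),("mid",515,412),("pr",561,434),("rr",603,456)):
  q=ray(D,h(x,y),.155);print(n,(q@X*1e3).round(1),(q@U*1e3).round(1))
```

```text
left far X 608.8 U 164.7
left near X 608.9 U 104.6
mid far X 608.7 U 98.0
mid near X 608.4 U 38.7
right far X 609.2 U 22.9
left far bodyL X 587.0 U 163.6
left far bodyR X 629.0 U 163.7
left near bodyL X 586.7 U 105.9
left near bodyR X 630.5 U 106.0
mid far bodyL X 586.6 U 97.6
mid far bodyR X 630.7 U 97.6
mid near bodyL X 586.3 U 38.5
mid near bodyR X 632.3 U 38.5
right far bodyL X 586.2 U 21.9
right far bodyR X 630.6 U 21.9
row_left near body X 613.2 U 185.2
rowleft near top X 609.4 U 183.4
rr 614.7 -69.9
pr 614.8 -4.8
mid 614.4 70.0
pl 615.5 137.5
rl 614.3 215.5
rl 606.8 209.2
pl 607.0 132.2
mid 605.7 64.0
pr 604.8 -11.7
rr 601.1 -80.4
```

X lines up within 0.5 mm of the row for both tins. The left tin sits about 5 mm off the middle and the right one about 3 mm, so I'll re-grip and shift them.

Run:
```python
from h import *
a=np.radians(103.6);X=np.array([np.sin(a),-np.cos(a),0]);U=np.array([np.cos(a),np.sin(a),0])
print(az())
for z in(.23,.1365): go(X*.6105+U*.140+[0,0,z],103.6)
```

```text
(np.float64(103.73), array([-0.003, -0.   , -1.   ]), array([0.5751, 0.1567, 0.34  ]))
[0.4915 0.0612 0.44  ] [-0.0009 -0.0001  0.0007]
[0.4914 0.0622 0.814 ] [-0.0009 -0.0001  0.0007]
```

servo_tool:
  moves:
    - {"dx": 0.25,"dy": 0.03,"dz": 0.2,"ax": -0.001,"ay": 0,"az": 0,"jaw": 0.33}
    - {"dx": 0.491,"dy": 0.061,"dz": 0.44,"ax": -0.001,"ay": 0,"az": 0,"jaw": 0.33}
    - {"dx": 0.491,"dy": 0.061,"dz": 0.44,"ax": -0.001,"ay": 0,"az": 0,"jaw": 0.33}
    - {"dx": 0.491,"dy": 0.061,"dz": 0.44,"ax": -0.001,"ay": 0,"az": 0,"jaw": 0.33}
    - {"dx": 0.491,"dy": 0.061,"dz": 0.6,"ax": -0.001,"ay": 0,"az": 0,"jaw": 0.33}
    - {"dx": 0.491,"dy": 0.061,"dz": 0.75,"ax": -0.001,"ay": 0,"az": 0,"jaw": 0.33}
    - {"dx": 0.491,"dy": 0.061,"dz": 0.81,"ax": -0.001,"ay": 0,"az": 0,"jaw": 0.33}
    - {"dx": 0.491,"dy": 0.061,"dz": 0.81,"ax": -0.001,"ay": 0,"az": 0,"jaw": 0.33}

```text
time: 35.08
position: [0.561, 0.278, 0.1384]
tool_rot: [0.618, 0.786, 0.0, 0.0]
contact_force: [0.1, 0.1, 0.4]
grip_width: 0.031
gripper_force: 0.0
```

servo_tool:
  moves:
    - {"dx": 0,"dy": 0,"dz": 0,"ax": 0,"ay": 0,"az": 0,"jaw": 0.1}
    - {"dx": 0,"dy": 0,"dz": 0,"ax": 0,"ay": 0,"az": 0,"jaw": 0}
    - {"dx": 0,"dy": 0,"dz": 0,"ax": 0,"ay": 0,"az": 0,"jaw": 0}
    - {"dx": 0,"dy": 0,"dz": 0,"ax": 0,"ay": 0,"az": 0,"jaw": 0}
    - {"dx": 0,"dy": 0,"dz": 0,"ax": 0,"ay": 0,"az": 0,"jaw": 0}

```text
time: 35.7
position: [0.5612, 0.2784, 0.1399]
tool_rot: [0.618, 0.786, 0.001, 0.001]
contact_force: [-1.8, -0.6, 5.3]
grip_width: 0.0114
gripper_force: 30.0
```

servo_tool:
  moves:
    - {"dx": 0,"dy": -0.004,"dz": -0.012,"ax": 0,"ay": 0,"az": 0,"jaw": 0}
    - {"dx": 0.01,"dy": -0.004,"dz": -0.012,"ax": 0,"ay": 0,"az": 0,"jaw": 0}
    - {"dx": 0.02,"dy": -0.004,"dz": -0.012,"ax": 0,"ay": 0,"az": 0,"jaw": 0}
    - {"dx": 0.02,"dy": -0.004,"dz": -0.012,"ax": 0,"ay": 0,"az": 0,"jaw": 0}
    - {"dx": 0.02,"dy": -0.004,"dz": -0.002,"ax": 0,"ay": 0,"az": 0,"jaw": 0}
    - {"dx": 0.02,"dy": -0.004,"dz": -0.002,"ax": 0,"ay": 0,"az": 0,"jaw": 0}

```text
time: 36.45
position: [0.559, 0.2832, 0.14]
tool_rot: [0.618, 0.786, 0.001, 0.001]
contact_force: [-0.5, -0.0, 2.8]
grip_width: 0.0112
gripper_force: 30.0
```

servo_tool:
  moves:
    - {"dx": 0,"dy": 0.004,"dz": 0,"ax": 0,"ay": 0,"az": 0,"jaw": 0}
    - {"dx": 0,"dy": 0.008,"dz": 0,"ax": 0,"ay": 0,"az": 0,"jaw": 0}
    - {"dx": 0,"dy": 0.012,"dz": 0,"ax": 0,"ay": 0,"az": 0,"jaw": 0}
    - {"dx": 0,"dy": 0.014,"dz": 0,"ax": 0,"ay": 0,"az": 0,"jaw": 0}
    - {"dx": 0,"dy": 0.014,"dz": 0,"ax": 0,"ay": 0,"az": 0,"jaw": 0}

```text
time: 37.08
position: [0.5617, 0.2839, 0.1403]
tool_rot: [0.618, 0.786, 0.001, 0.001]
contact_force: [-4.4, -0.5, 8.0]
grip_width: 0.0116
gripper_force: 30.3
```

servo_tool:
  moves:
    - {"dx": 0,"dy": 0,"dz": 0,"ax": 0,"ay": 0,"az": 0,"jaw": 0.3}
    - {"dx": 0,"dy": -0.003,"dz": 0,"ax": 0,"ay": 0,"az": 0,"jaw": 0.33}
    - {"dx": 0,"dy": -0.003,"dz": 0,"ax": 0,"ay": 0,"az": 0,"jaw": 0.33}
    - {"dx": 0,"dy": -0.003,"dz": -0.2,"ax": 0,"ay": 0,"az": 0,"jaw": 0.33}
    - {"dx": 0,"dy": -0.003,"dz": -0.4,"ax": 0,"ay": 0,"az": 0,"jaw": 0.33}
    - {"dx": -0.2,"dy": -0.003,"dz": -0.4,"ax": 0,"ay": 0,"az": 0,"jaw": 0.33}
    - {"dx": -0.4,"dy": -0.003,"dz": -0.4,"ax": 0,"ay": 0,"az": 0,"jaw": 0.33}
    - {"dx": -0.596,"dy": -0.003,"dz": -0.4,"ax": 0,"ay": 0,"az": 0,"jaw": 0.33}

```text
time: 38.08
position: [0.5967, 0.1374, 0.239]
tool_rot: [0.618, 0.786, 0.001, 0.001]
contact_force: [0.1, -0.1, -0.3]
grip_width: 0.0304
gripper_force: 0.0
```

Run:
```python
from h import *
a=np.radians(103.6);X=np.array([np.sin(a),-np.cos(a),0]);U=np.array([np.cos(a),np.sin(a),0])
print(az(),state()["grip_width"])
go(X*.6105-U*.004+[0,0,.138],103.6)
```

```text
(np.float64(103.68), array([ 0.002,  0.   , -1.   ]), array([0.5967, 0.1374, 0.239 ])) 0.030379303726723345
[ 0.0111 -0.0081  0.4039] [0.0007 0.0001 0.0004]
```

servo_tool:
  moves:
    - {"dx": 0.004,"dy": -0.005,"dz": 0.2,"ax": 0.0005,"ay": 0,"az": 0,"jaw": 0.33}
    - {"dx": 0.004,"dy": -0.005,"dz": 0.35,"ax": 0.0005,"ay": 0,"az": 0,"jaw": 0.33}
    - {"dx": 0.004,"dy": -0.005,"dz": 0.4,"ax": 0.0005,"ay": 0,"az": 0,"jaw": 0.33}
    - {"dx": 0.004,"dy": -0.005,"dz": 0.4,"ax": 0.0005,"ay": 0,"az": 0,"jaw": 0.1}
    - {"dx": 0.004,"dy": -0.005,"dz": 0.4,"ax": 0.0005,"ay": 0,"az": 0,"jaw": 0}
    - {"dx": 0.004,"dy": -0.005,"dz": 0.4,"ax": 0.0005,"ay": 0,"az": 0,"jaw": 0}
    - {"dx": 0.004,"dy": -0.005,"dz": 0.4,"ax": 0.0005,"ay": 0,"az": 0,"jaw": 0}
    - {"dx": 0.004,"dy": -0.005,"dz": 0.4,"ax": 0.0005,"ay": 0,"az": 0,"jaw": 0}

```text
time: 39.08
position: [0.5958, 0.1396, 0.1408]
tool_rot: [0.618, 0.786, 0.001, 0.001]
contact_force: [-1.7, -0.4, 4.6]
grip_width: 0.0115
gripper_force: 30.0
```

servo_tool:
  moves:
    - {"dx": 0,"dy": -0.004,"dz": -0.012,"ax": 0,"ay": 0,"az": 0,"jaw": 0}
    - {"dx": 0.007,"dy": -0.004,"dz": -0.012,"ax": 0,"ay": 0,"az": 0,"jaw": 0}
    - {"dx": 0.013,"dy": -0.004,"dz": -0.012,"ax": 0,"ay": 0,"az": 0,"jaw": 0}
    - {"dx": 0.013,"dy": -0.004,"dz": -0.012,"ax": 0,"ay": 0,"az": 0,"jaw": 0}
    - {"dx": 0.013,"dy": -0.004,"dz": -0.002,"ax": 0,"ay": 0,"az": 0,"jaw": 0}
    - {"dx": 0.013,"dy": -0.004,"dz": -0.002,"ax": 0,"ay": 0,"az": 0,"jaw": 0}

```text
time: 39.83
position: [0.5938, 0.1426, 0.1408]
tool_rot: [0.618, 0.786, 0.001, 0.001]
contact_force: [-1.6, 0.3, 5.7]
grip_width: 0.0116
gripper_force: 30.0
```

servo_tool:
  moves:
    - {"dx": 0,"dy": 0.004,"dz": 0,"ax": 0,"ay": 0,"az": 0,"jaw": 0}
    - {"dx": 0,"dy": 0.008,"dz": 0,"ax": 0,"ay": 0,"az": 0,"jaw": 0}
    - {"dx": 0,"dy": 0.012,"dz": 0,"ax": 0,"ay": 0,"az": 0,"jaw": 0}
    - {"dx": 0,"dy": 0.014,"dz": 0,"ax": 0,"ay": 0,"az": 0,"jaw": 0}
    - {"dx": 0,"dy": 0.014,"dz": 0,"ax": 0,"ay": 0,"az": 0,"jaw": 0}

```text
time: 40.45
position: [0.5966, 0.1433, 0.1411]
tool_rot: [0.618, 0.786, 0.0, 0.0]
contact_force: [-4.1, -1.3, 8.6]
grip_width: 0.0117
gripper_force: 30.4
```

servo_tool:
  moves:
    - {"dx": 0,"dy": 0,"dz": 0,"ax": 0,"ay": 0,"az": 0,"jaw": 0.3}
    - {"dx": 0,"dy": -0.003,"dz": 0,"ax": 0,"ay": 0,"az": 0,"jaw": 0.33}
    - {"dx": 0,"dy": -0.003,"dz": 0,"ax": 0,"ay": 0,"az": 0,"jaw": 0.33}
    - {"dx": 0,"dy": -0.003,"dz": -0.2,"ax": 0,"ay": 0,"az": 0,"jaw": 0.33}
    - {"dx": 0,"dy": -0.003,"dz": -0.4,"ax": 0,"ay": 0,"az": 0,"jaw": 0.33}
    - {"dx": 0.06,"dy": 0,"dz": -0.64,"ax": 0,"ay": 0,"az": 0,"jaw": 0.4}
    - {"dx": 0.06,"dy": -0.08,"dz": -0.8,"ax": 0,"ay": 0,"az": 0,"jaw": 0.4}
    - {"dx": 0.06,"dy": -0.08,"dz": -0.8,"ax": 0,"ay": 0,"az": 0,"jaw": 0.4}

```text
time: 41.45
position: [0.5747, 0.1534, 0.344]
tool_rot: [0.618, 0.786, 0.003, 0.003]
contact_force: [-0.1, 0.7, -0.4]
grip_width: 0.0374
gripper_force: 0.0
```

Run:
```python
from h import *
print(az()); snap("w12"); s=viewer.get_image("scene"); d=viewer.get_image("side")
a=np.radians(103.6);X=np.array([np.sin(a),-np.cos(a),0]);U=np.array([np.cos(a),np.sin(a),0])
def gold(im,c,n):
    h=cv2.cvtColor(im,cv2.COLOR_BGR2HSV); out=[]
    ctr=X*.609+U*.0685+[0,0,.15]
    for k in(-144,-72,0,72,144):
        u,v=proj(c,ctr+U*k/1e3)[0]; u,v=int(u),int(v)
        if not(8<=u<552 and 8<=v<412): continue
        y,x=np.mgrid[v-8:v+9,u-8:u+9]; p=h[v-8:v+9,u-8:u+9]
        m=((p[...,0]>18)&(p[...,0]<32)&(p[...,1]>140)).astype(float)
        if m.sum()<4: continue
        q=ray(c,((x*m).sum()/m.sum(),(y*m).sum()/m.sum()),.105+.045)
        out.append((k,int(m.sum()),(q@X*1e3).round(1),(q@U*1e3).round(1)))
    print(n,out)
gold(s,cal["scene"],"scene");gold(d,cal["side"],"side");gold(cv2.imread("raw_w12.png"),dict(np.load("w12.npz")),"wrist")
```

```text
(np.float64(103.67), array([ 0.009,  0.   , -1.   ]), array([0.5747, 0.1534, 0.344 ]))
scene [(-144, 28, np.float64(613.1), np.float64(-71.1)), (-72, 31, np.float64(611.7), np.float64(-1.9)), (0, 32, np.float64(612.7), np.float64(70.0)), (72, 33, np.float64(612.0), np.float64(142.7)), (144, 31, np.float64(613.7), np.float64(216.1))]
side []
wrist [(-144, 16, np.float64(601.1), np.float64(-74.0)), (-72, 37, np.float64(600.7), np.float64(-3.9)), (0, 32, np.float64(601.0), np.float64(68.8)), (72, 31, np.float64(601.1), np.float64(140.6))]
```

```bash
python3 -c "
from h import *
print(finish_job())"
```

```text
the job is handed in; nothing more can be done
None
```

The job is handed in: I stood the fallen tin up, let go of it, and put both tins upright in the gaps at about 41 s; in the camera images they sit about 1 mm from mid-gap and about 1 mm from the row line at the rail.

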